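# Push the coal sample into its bay and close the gate

### The job

Put the coal sample away: with your fingertips, push the open green box with the chunk of black coal along the bench into the empty gated bay until it sits flat against the bay's back board, and then push the steel gate fully shut. Only push - do not lift or tip the box - and leave the funnel, the geode half and the stack of closed boxes where they stand.

Things in the scene. Friction and masses are not known exactly. Their poses are not given: they have to be found in the camera images.
- coal_box: Open green plastic box, 85 mm along its x, 100 mm along its y, 40 mm high, with a chunk of black coal bedded fast in it that rises to about 55 mm. 0.3 to 0.55 kg; slides on the bench. Origin: centre of its underside. It starts on the bench in front of the bay, its x axis pointing roughly into the bay.
- bay: Low wooden two-compartment bay fixed to the bench, open above and in front, wood 50 mm high, 10 mm walls. Origin: on the bench at the foot of the back board's inner face, half-way across the empty gated compartment; x points into the bay (away from the robot), y left. With the coal box flat against the back board the box's origin is at x = -42.5 mm.
- bay_mouth (a point): Middle of the gated compartment's mouth, on the bench, axes as the bay's, 100 mm in front of the back board. The compartment is 130 mm wide (65 mm to either side of this point). The other compartment, to its right (y = -205 to -75 mm), holds the stack of closed boxes. The floor is the bench itself.
- gate (a joint): Sheet-steel gate hinged upright at the left of the mouth. Angle in rad: 0 fully shut against a stop, 1.57 straight out of the bay, up to 2.5 swung out to the left. Panel 135 mm long, 6 mm thick, 5 to 49 mm above the bench; a thumb tab at the free end rises to 59 mm. The hinge is stiff (0.12 N m): it stays where left. The latch needs no working.
- gate_hinge (a point): Hinge axis of the gate, at bench height: in the bay's frame x = -105, y = 70 mm.
- gate_free_edge (a point): Middle of the gate's free upright edge, 135 mm from the hinge, 27 mm above the bench.
- box_stack: Stack of three closed green boxes, 83 x 103 mm, 66 mm high, in the other compartment; leave alone. Origin: centre of its underside.
- geode: Half of a milky quartz geode lying cut face up, 94 mm across, 48 mm high; leave alone. Origin: centre of its underside.
- funnel: Tin funnel standing mouth down, 92 mm across, 95 mm high; leave alone. Origin: centre of its underside.
There are look-alikes about, which are no part of the job. Leave any pink, purple or yellow look-alike of the coal_box alone.

How it is judged:
On the way, in this order (a step that is already met when the one before it is completed fails the run):
1. the coal box is flat against the back board of the gated bay, the gate still open (x of coal_box in the frame of bay above -0.0485 m and y of coal_box in the frame of bay between -0.02 and 0.02 m and angle between the x axis of coal_box and the x axis of bay, either way round below 0.09 rad and value of joint gate above 0.5 rad), for 0.2 s.
2. the gate is pushed shut (value of joint gate below 0.05 rad), for 0.2 s.
At the end, for the whole second after the job is handed in: The coal box rests on the bench in the gated compartment, within 6 mm of and within 0.09 rad of flat against the back board, and the gate is shut to within 0.05 rad (about 7 mm at its free edge) (x of coal_box in the frame of bay between -0.0485 and -0.035 m and y of coal_box in the frame of bay between -0.02 and 0.02 m and angle between the x axis of coal_box and the x axis of bay, either way round below 0.09 rad and height (world z) of coal_box below 0.005 m and angle between coal_box's own z axis and vertical below 0.05 rad and value of joint gate below 0.05 rad and linear speed of coal_box below 0.01 m/s); the robot touches nothing.
It fails at once if the coal box is lifted more than 12 mm (height (world z) of coal_box above 0.012 m).
It fails at once if the coal box is tipped more than 0.2 rad (angle between coal_box's own z axis and vertical above 0.2 rad).
It fails at once if the stack of closed boxes is moved more than 20 mm (distance of box_stack from where it was at the start of the episode above 0.02 m).
It fails at once if the geode half is moved more than 20 mm (distance of geode from where it was at the start of the episode above 0.02 m).
It fails at once if the funnel is moved more than 20 mm (distance of funnel from where it was at the start of the episode above 0.02 m).
It also fails if it takes over 69 s, if anything falls off the work surface, if the arm or the gripper's body presses on something with over 40 N, if the wrist force passes 120 N, or if a joint passes its speed limit or range.

### The arm

A 6-joint arm with a two-finger parallel gripper is mounted at the origin on the work surface. World frame = base frame: x ahead of the robot, y to its left, z up, the work surface at z = 0. Lengths are in m, angles in rad, forces in N, time in s.
With the tool pointing down it reaches from about 0.275 to 0.75 m from the base axis. Payload 10.2 kg.
Tool frame: the origin (TCP) lies midway between the tips of the shut fingers; the grasp point (between the pads) lies 19 mm behind it; y points along the fingers, z is the direction in which the jaws open and shut, and the axes are right-handed (so a half turn about y gives the same grasp; the last joint's range is limited). The gripper opens to 85 mm and grips with 20 to 120 N. Pads are 22 mm wide; open, the fingers measure 114 mm over their backs; the gripper's body (76 mm by 85 mm) begins 54 mm behind the grasp point. The pads swing forward as they close: fully open they stand 13 mm farther back than shut.
Start: joints at [-0.223, 0.313, 1.498, -0, 1.331, -0.223], TCP at [0.525, -0, 0.197] pointing down, gripper open.
Joint ranges: [-2.94, 2.94], [-0.97, 2.17], [0.19, 2.56], [-1.23, 4.37], [0.02, 3.11], [-2.88, 2.88]. Speed limits (rad/s): [2.39, 2.39, 3.01, 3.14, 3.14, 3.14].

### API

Orientations are given as [roll, pitch, yaw] about the fixed x, y, z axes, in that order (R = Rz(yaw) Ry(pitch) Rx(roll)).
In Python, from station import robot gives the robot as it stands. The module is installed in compiled form; this text tells all that it offers.
- The arm moves only by the shell command python3 -m jog 'ROWS' [OPENING] [FORCE]. ROWS is JSON, a list of rows, each a list of 6 numbers: the shift along the world's x, y, z in m, then the turn, a rotation vector about the world's x, y, z in rad. A call has exactly 8 rows; each row shifts and turns the commanded pose from where the row before left it; what a row does not reach is not made up. A row lasts 1/12 s, in which the tool goes at most 41.7 mm and 7.16 degrees, less where a joint would pass 70% of its speed; a pose out of reach is approached as far as the arm can. A call is refused whole if a number of a shift passes 0.0417 or a number of a turn 0.125, either way. A call with a gripper value outside its range is refused whole. OPENING is the gripper command: -1 is fully open, 1 is shut, values between are in proportion, set as the call begins (- or left out, the last holds). The fingers move at their own pace and stop on an object; FORCE is the grip in N (left out, the last holds). Time passes only in rows, so rows that do not move let the fingers close, or fill a call up. It gives the time, the measured TCP pose, the force and the opening at its end, in the units of the state.
- robot.sense(): the state, without advancing time (a new reading comes with each control period).
- robot.snapshot(name): name is "scene" or "side" or "wrist"; returns a dict with "frame" (384x512x3 uint8, red, green, blue), "fx", "fy", "cx", "cy" (pixels), "R" (3x3) and "t" (3): a world point X has camera coordinates R X + t. Camera axes: x right, y down, z forward; pixel columns grow to the right and rows downward; lengths in m; the calibration is good to about 2 mm. A picture is of the moment at which its call begins. There is no depth.
- robot.finish_job(): hands the job in, once; it reports no verdict.
Trained networks look in a picture, given as the dict that the camera call returned (one of the last four; its "shot" number tells which), for a name from the list of things; names that differ only in an ending like _2 or _b are one class to them, and where a whole thing is asked for, a point or a joint stands for the part that bears it (a point fixed in the world has none). Each returns a list of dicts, best first, with "score" (0 to 1); they miss things now and then, are a little off and sometimes report something else, mostly with a low value. They report only what shows in the picture. A call takes as long as a camera call. They do not tell look-alikes from the thing itself.
- robot.spot_in(picture, thing): "xy" ([column, row] in pixels, amid what is visible of it).
The state is a dict: "t": time; "joint_pos": joint angles; "dq": joint speeds; "joint_efforts": joint torques, N m; "eef_pos": TCP position; "orientation": TCP orientation; "wrist_force": force on the tool from outside, world axes, zero at the start; "wrist_torque": the same for the moment, N m; "grip_width": opening from 0.0 (shut) to 1.0 (fully open).
Only numpy, scipy, OpenCV 4.12 (cv2) and the standard library are available. Lean on these libraries where they do the work, as an engineer would, in place of code of your own. Each camera call takes 0.05 s, during which the arm holds its last target.

## Working session

There is one attempt and no reset: what is moved stays moved. The work goes in short steps, Python scripts to look and compute and a shell command to move; the robot and the scene stay as the last step left them, time stands still between calls to the robot, and variables do not carry over. Pictures are saved under pics/ and viewed, and the job is handed in when it is done.

```bash
mkdir -p pics; cat > h.py <<'E'
import numpy as np, cv2
from station import robot
def snap(n,f):
    p=robot.snapshot(n); cv2.imwrite('pics/'+f,cv2.cvtColor(p['frame'],cv2.COLOR_RGB2BGR)); return p
def px2w(p,uv,z):
    R=np.array(p['R']);t=np.array(p['t'])
    d=R.T@np.array([(uv[0]-p['cx'])/p['fx'],(uv[1]-p['cy'])/p['fy'],1.]); c=-R.T@t
    return c+d*(z-c[2])/d[2]
def w2px(p,X):
    c=np.array(p['R'])@np.array(X)+np.array(p['t']); return np.array([p['fx']*c[0]/c[2]+p['cx'],p['fy']*c[1]/c[2]+p['cy']])
E
python3 - <<'E'
from h import *
import pickle
for n in ['scene','side']:
    p=snap(n,n+'1.png'); pickle.dump(p,open(n+'1.pkl','wb'))
    print(n,-np.array(p['R']).T@np.array(p['t']),p['fx'])
    for th,z in [('coal_box',.04),('bay',.05),('gate',.03),('gate_free_edge',.027),('gate_hinge',.027),('bay_mouth',0),('box_stack',.066),('geode',.04),('funnel',.05)]:
        for d in robot.spot_in(p,th)[:3]: print(th,np.round(d['xy'],1),round(d['score'],2),np.round(px2w(p,d['xy'],z),3))
s=robot.sense();print(s['t'],s['eef_pos'],s['orientation'],s['grip_width'])
E
```

```text
scene [1.13354878 0.73650872 0.8292379 ] 431.1245037078284
coal_box [330.5 243.8] 0.8 [0.499 0.28  0.04 ]
coal_box [257.4 169. ] 0.7 [ 0.444 -0.075  0.04 ]
coal_box [233.6 200.5] 0.64 [ 0.591 -0.001  0.04 ]
bay [210.2 235.4] 0.85 [0.725 0.08  0.05 ]
gate [261.9 233.3] 0.95 [0.604 0.139 0.03 ]
gate [209.  232.2] 0.62 [0.711 0.051 0.03 ]
gate_free_edge [262.3 230.8] 0.87 [0.596 0.13  0.027]
gate_hinge [205.4 232.5] 0.81 [0.717 0.044 0.027]
gate_hinge [233.7 199.4] 0.17 [ 0.579 -0.017  0.027]
bay_mouth [207.9 230.2] 0.65 [0.693 0.017 0.   ]
bay_mouth [196.9 155.1] 0.22 [ 0.521 -0.301  0.   ]
box_stack [178.9 189.5] 0.88 [ 0.701 -0.108  0.066]
geode [196.4 151.6] 0.87 [ 0.541 -0.269  0.04 ]
funnel [210.1 300. ] 0.85 [0.837 0.241 0.05 ]
side [-0.12919636 -0.69591296  0.67976327] 413.5128640792056
coal_box [175.7 178.7] 0.97 [0.467 0.234 0.04 ]
coal_box [237.7 243.4] 0.85 [ 0.391 -0.121  0.04 ]
coal_box [261.  205.2] 0.7 [ 0.547 -0.047  0.04 ]
bay [281.7 177.5] 0.69 [0.687 0.001 0.05 ]
gate [226.1 175.6] 0.89 [0.598 0.154 0.03 ]
gate_free_edge [226.8 178. ] 0.61 [0.593 0.145 0.027]
gate_free_edge [285.5 178.8] 0.46 [0.719 0.013 0.027]
gate_hinge [281.4 178.1] 0.91 [0.713 0.025 0.027]
bay_mouth [282.9 176.5] 0.89 [0.759 0.058 0.   ]
box_stack [311.1 199.8] 0.65 [ 0.634 -0.151  0.066]
box_stack [285.4 176.5] 0.22 [ 0.678 -0.02   0.066]
geode [326.3 246.7] 0.95 [ 0.532 -0.28   0.04 ]
funnel [259.3 154.4] 0.78 [0.746 0.154 0.05 ]
funnel [279.  174.6] 0.23 [0.694 0.019 0.05 ]
1.0 [ 5.24997416e-01 -5.39963814e-06  1.96880338e-01] [-1.57082679e+00  3.18954682e-05 -1.57080235e+00] 0.9974864482619895
```

View pics/scene1.png

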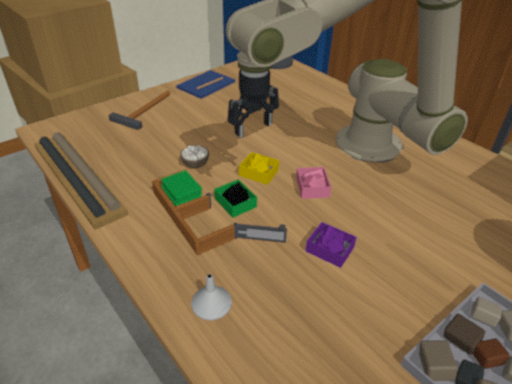

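View pics/side1.png

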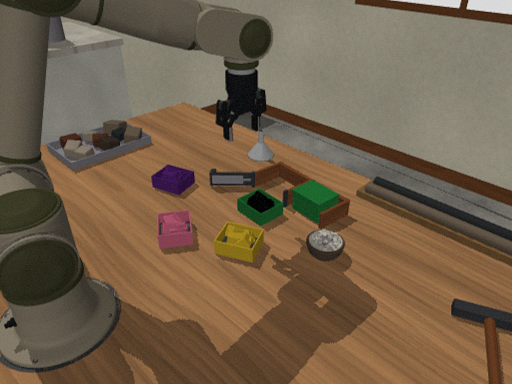

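```bash
python3 - <<'E'
import cv2
a=cv2.imread('pics/scene1.png')[130:310,140:320];cv2.imwrite('pics/s1z.png',cv2.resize(a,None,fx=3.3,fy=3.3,interpolation=cv2.INTER_CUBIC))
a=cv2.imread('pics/side1.png')[120:270,190:370];cv2.imwrite('pics/d1z.png',cv2.resize(a,None,fx=4,fy=4,interpolation=cv2.INTER_CUBIC))
E
```

```text
(no output)
```

View pics/s1z.png

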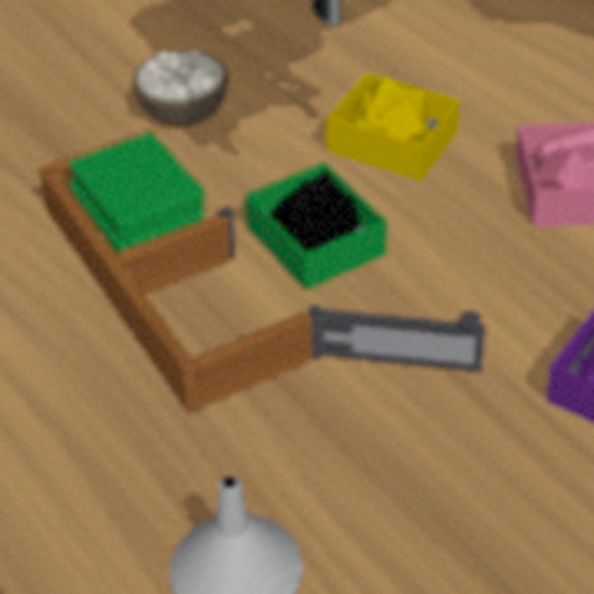

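View pics/d1z.png

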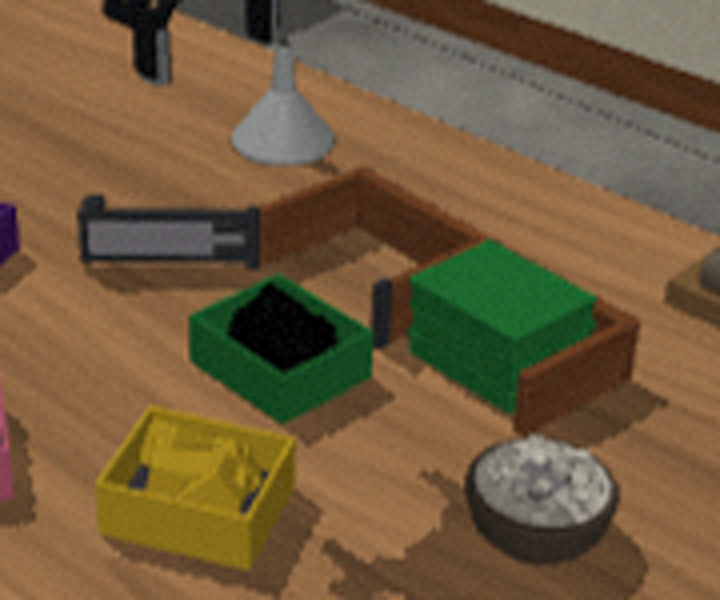

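```bash
cat > fit1.py <<'E'
from h import *
import pickle
from scipy.optimize import least_squares
P={n:pickle.load(open(n+'1.pkl','rb')) for n in ['scene','side']}
def un(n,u): return np.array(u)/3.3+[140,130] if n=='scene' else np.array(u)/4+[190,120]
def tr(q,X): c,s=np.cos(q[2]),np.sin(q[2]); return [q[0]+c*X[0]-s*X[1],q[1]+s*X[0]+c*X[1],X[2]]
def fit(obs,q0):
    f=lambda q:np.concatenate([w2px(P[n],tr(q,X))-un(n,u) for n,X,u in obs])
    r=least_squares(f,q0,loss='soft_l1'); print(np.round(r.x,4)); print(np.round(f(r.x).reshape(-1,2),1).tolist()); return r.x
bay=fit([('scene',(.01,.075,0),(192,408)),('scene',(.01,-.215,.05),(42,172)),
 ('side',(.01,.075,.05),(363,168)),('side',(.01,-.215,.05),(637,322)),('side',(-.1,-.215,0),(517,430)),
 ('scene',(0,.065,.05),(188,355))],[.75,.05,0.])
a,b,h=.0425,.05,.04
box=fit([('scene',(-a,-b,h),(322,165)),('scene',(-a,b,h),(385,232)),('scene',(a,b,h),(308,262)),('scene',(a,-b,h),(247,205)),('scene',(a,b,0),(310,287)),
 ('side',(-a,b,h),(190,320)),('side',(a,b,h),(272,277)),('side',(a,-b,h),(371,348)),('side',(-a,-b,0),(287,420))],[.58,0,0.])
pickle.dump((bay,box),open('poses.pkl','wb'))
c,s=np.cos(bay[2]),np.sin(bay[2])
R=np.array([[c,s],[-s,c]])
print('box in bay',R@(box[:2]-bay[:2]),box[2]-bay[2])
hinge=tr(bay,(-.105,.07,0));print('hinge',hinge)
for g in [1.3,1.4,1.5,1.6,1.7,1.8,1.9,2.]:
    X=tr(bay,(-.105-.135*np.sin(g),.07-.135*np.cos(g),.049)); print(g,np.round(X,3),(w2px(P['scene'],X)-[140,130])*3.3,(w2px(P['side'],X)-[190,120])*4)
def ov(n,k,o,fn):
    im=cv2.imread(f'pics/{fn}.png')
    def L(q,X,Y,c):
        A,B=[tuple(int(v) for v in (w2px(P[n],tr(q,Z))-o)*k) for Z in (X,Y)]; cv2.line(im,A,B,c,1)
    for z in (0,.05):
        for r in [(0,-.205,-.1,.065),(.01,-.215,-.1,.075),(0,-.065,-.1,-.075)]:
            x0,y0,x1,y1=r
            pts=[(x0,y0,z),(x1,y0,z),(x1,y1,z),(x0,y1,z)]
            for i in range(4): L(bay,pts[i],pts[(i+1)%4],(0,0,255))
    for z in (0,.04):
        pts=[(-a,-b,z),(-a,b,z),(a,b,z),(a,-b,z)]
        for i in range(4): L(box,pts[i],pts[(i+1)%4],(255,255,255))
    cv2.imwrite(f'pics/{fn}_ov.png',im)
ov('scene',3.3,[140,130],'s1z');ov('side',4,[190,120],'d1z')
E
python3 fit1.py
```

```text
[ 0.7454  0.0028 -0.1262]
[[-0.6, 1.5], [0.2, -2.6], [-0.1, -1.5], [0.2, -0.6], [0.4, 1.8], [1.1, -0.0]]
[ 0.5661 -0.0248 -0.0276]
[[-0.1, -1.2], [1.4, -4.0], [0.3, -1.3], [-1.3, -2.7], [-0.2, 1.7], [-0.8, -2.1], [0.4, -2.2], [0.6, -6.2], [-0.4, -0.1]]
box in bay [-0.17439062 -0.04999545] 0.09854759132936658
hinge [np.float64(0.6500887159716031), np.float64(0.08547143848633806), 0]
1.3 [0.516 0.066 0.049] [427.66553255 230.62836578] [139.66408967 284.05771458]
1.4 [0.515 0.079 0.049] [439.28407691 238.30705662] [125.84465021 277.61571429]
1.5 [0.515 0.093 0.049] [449.87899412 246.77730936] [113.55565336 270.52260085]
1.6 [0.517 0.106 0.049] [459.33926822 255.98418831] [102.91292667 262.87572936]
1.7 [0.519 0.12  0.049] [467.55715002 265.86467372] [ 94.00508334 254.7763078 ]
1.8 [0.524 0.132 0.049] [474.42940124 276.34722586] [ 86.8938165  246.32732937]
1.9 [0.529 0.145 0.049] [479.8587797  287.35143169] [ 81.61485262 237.63167249]
2.0 [0.535 0.157 0.049] [483.7557631  298.78777486] [ 78.17944483 228.79041739]
```

View pics/s1z_ov.png

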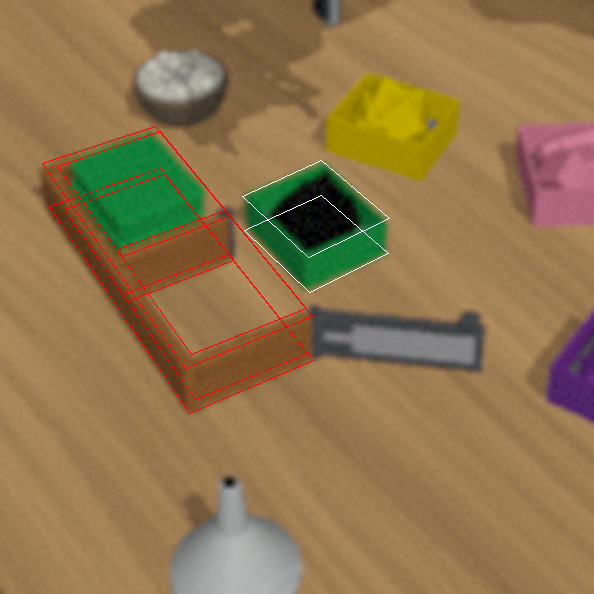

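View pics/d1z_ov.png

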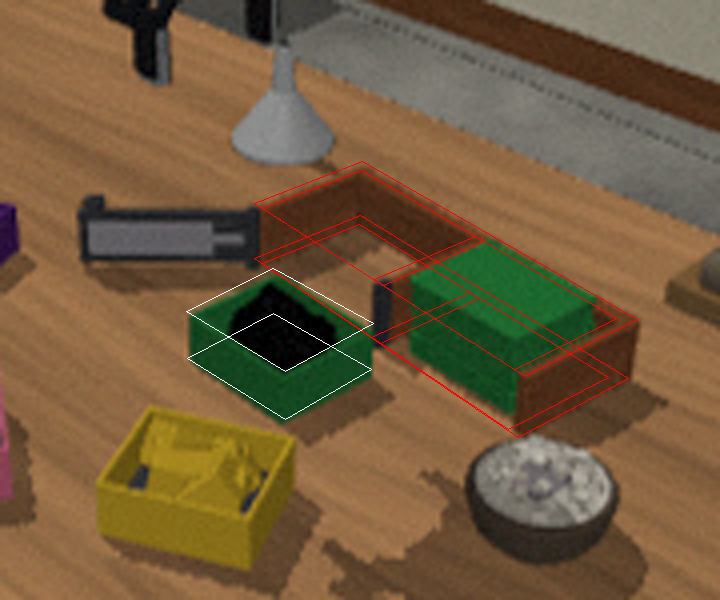

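```bash
python3 - <<'E'
import pickle,numpy as np
for n in ['scene','side']:
    p=pickle.load(open(n+'1.pkl','rb'));print({k:np.round(p[k],4).tolist() for k in p if k!='frame'}, np.linalg.det(np.array(p['R'])),p['frame'].shape)
E
```

```text
{'fx': 431.1245, 'fy': 431.1245, 'cx': 245.9284, 'cy': 187.7566, 'R': [[-0.7863, 0.6178, 0.0067], [0.3852, 0.4987, -0.7764], [-0.483, -0.6079, -0.6302]], 't': [0.4307, -0.1602, 1.5178], 'shot': 1} 1.0000000000000007 (384, 512, 3)
{'fx': 413.5129, 'fy': 413.5129, 'cx': 257.7451, 'cy': 193.0717, 'R': [[0.7018, -0.7124, 0.0061], [-0.3806, -0.3822, -0.842], [0.6022, 0.5886, -0.5394]], 't': [-0.4092, 0.2572, 0.8541], 'shot': 2} 0.9999999999999998 (384, 512, 3)
```

```bash
python3 - <<'E'
from h import *
import pickle
p=snap('wrist','w1.png');pickle.dump(p,open('wrist1.pkl','wb'));print(-np.array(p['R']).T@np.array(p['t']),p['fx'],np.round(p['R'],2).tolist())
for n,o,e in [('scene',(190,165),(240,265)),('side',(230,160),(290,230))]:
    a=cv2.imread(f'pics/{n}1.png')
    a=a[165:265,175:300] if n=='scene' else a[150:240,200:320]
    cv2.imwrite(f'pics/{n}_zz.png',cv2.resize(a,None,fx=6,fy=6,interpolation=cv2.INTER_LANCZOS4))
E
```

```text
[0.52540228 0.0762332  0.37435802] 276.29266775722647 [[1.0, 0.0, 0.0], [0.0, -0.95, 0.3], [0.0, -0.3, -0.95]]
```

View pics/w1.png

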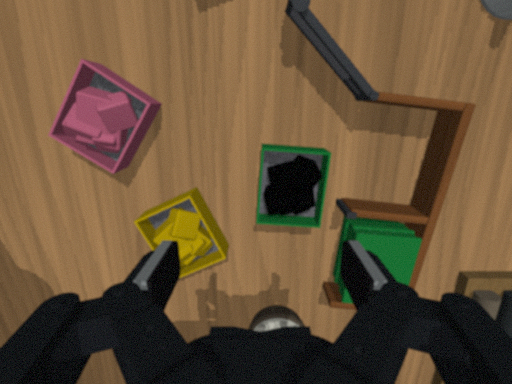

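View pics/scene_zz.png

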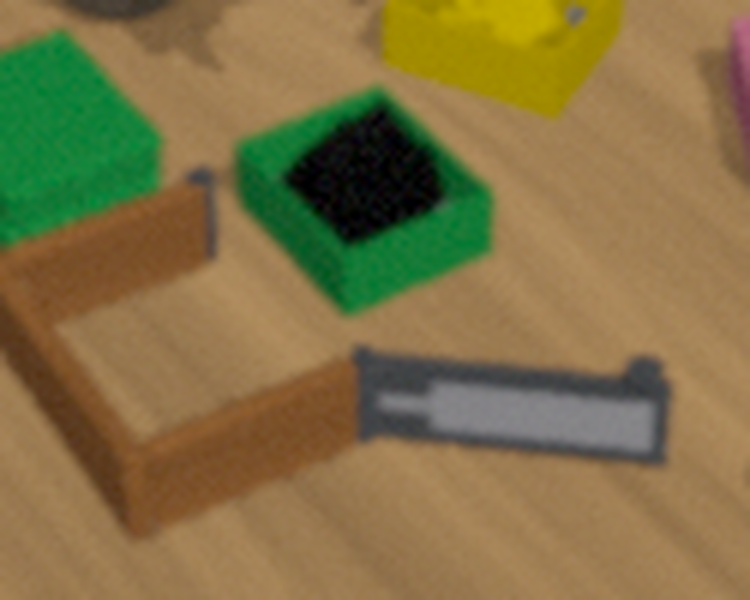

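View pics/side_zz.png

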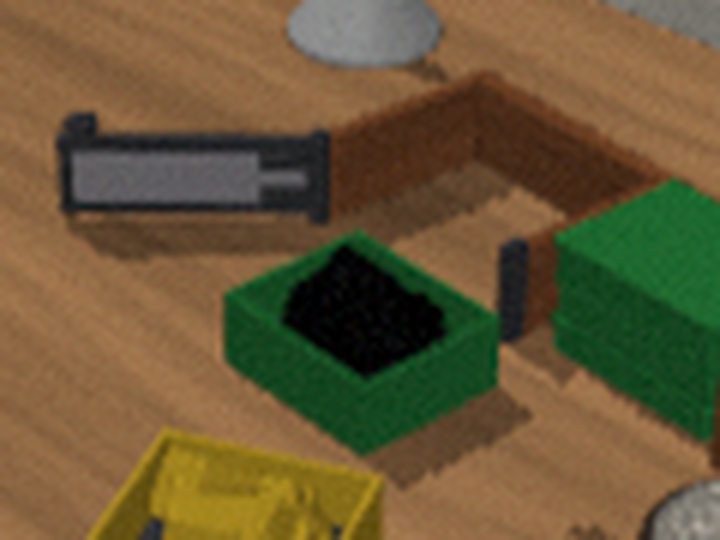

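```bash
python3 - <<'E'
import cv2
a=cv2.imread('pics/w1.png')
cv2.imwrite('pics/w1a.png',cv2.resize(a[0:145,280:480],None,fx=4,fy=4,interpolation=cv2.INTER_LANCZOS4))
cv2.imwrite('pics/w1b.png',cv2.resize(a[130:280,240:440],None,fx=4,fy=4,interpolation=cv2.INTER_LANCZOS4))
E
```

```text
(no output)
```

View pics/w1a.png

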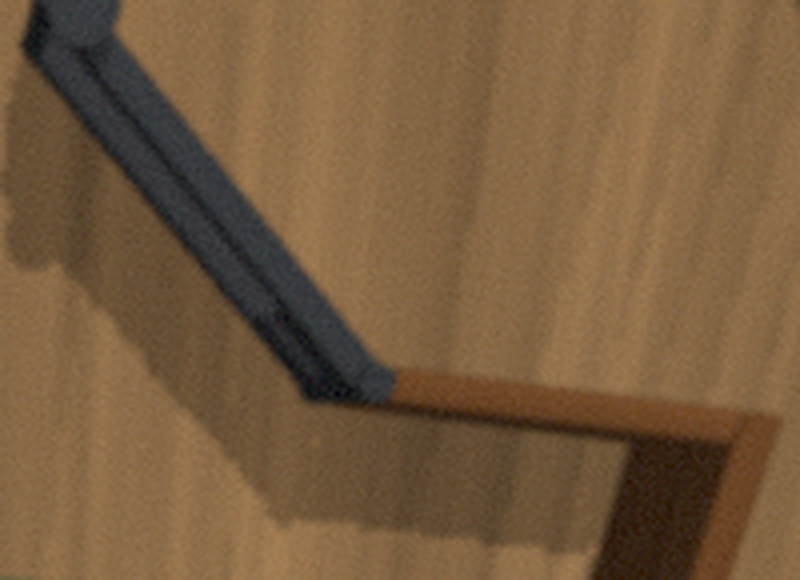

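View pics/w1b.png

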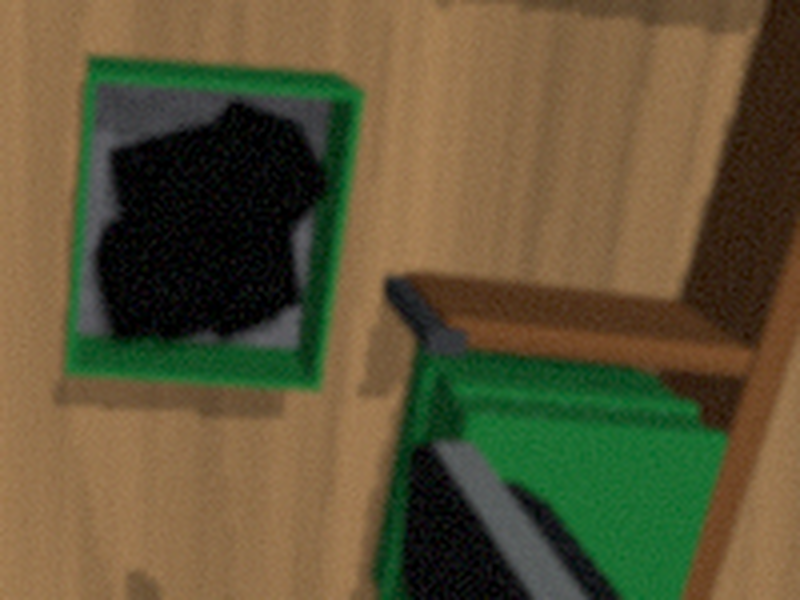

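```bash
cat > fit2.py <<'E'
from h import *
import pickle
from scipy.optimize import least_squares
P={n:pickle.load(open(n+'1.pkl','rb')) for n in ['scene','side','wrist']}
O={'A':('wrist',4,(280,0)),'B':('wrist',4,(240,130)),'S':('scene',6,(175,165)),'D':('side',6,(200,150)),'s':('scene',3.3,(140,130)),'d':('side',4,(190,120))}
def tr(q,X): c,s=np.cos(q[2]),np.sin(q[2]); return [q[0]+c*X[0]-s*X[1],q[1]+s*X[0]+c*X[1],X[2]]
def fit(obs,q0):
    f=lambda q:np.concatenate([w2px(P[O[k][0]],tr(q,X))-(np.array(u)/O[k][1]+O[k][2]) for k,X,u in obs])
    r=least_squares(f,q0,loss='soft_l1'); print(np.round(r.x,4)); print(np.round(f(r.x).reshape(-1,2),1).tolist()); return r.x
bw=[('A',(.01,.075,.05),(780,412)),('A',(0,.065,.05),(730,443)),('B',(0,-.065,.05),(760,348)),('B',(0,-.075,.05),(750,373))]
bo=[('s',(.01,-.215,.05),(42,172)),('S',(.01,.075,0),(137,537)),('D',(0,.065,0),(478,160)),('D',(.01,.075,.05),(485,70)),('d',(.01,-.215,.05),(637,322))]
fit(bw,[.75,.05,0.]);bay=fit(bw+bo,[.75,.05,0.])
a,b,h=.0425,.05,.04
xw=[('B',(a,b,h),(362,92)),('B',(-a,b,h),(94,80)),('B',(-a,-b,h),(68,373)),('B',(a,-b,h),(320,390)),('B',(-a,b,0),(92,57)),('B',(a,b,0),(340,75))]
xo=[('S',(-a,-b,h),(380,87)),('S',(-a,b,h),(492,190)),('S',(a,-b,h),(238,148)),('S',(a,b,0),(350,313)),('S',(-a,b,0),(490,248)),
('D',(-a,b,h),(225,295)),('D',(a,b,h),(358,232)),('D',(a,-b,h),(498,318)),('D',(-a,-b,0),(365,455)),('D',(-a,b,0),(225,358)),('D',(a,-b,0),(498,382))]
fit(xw,[.55,0,0]);box=fit(xw+xo,[.55,0,0])
c,s=np.cos(bay[2]),np.sin(bay[2]);R=np.array([[c,s],[-s,c]])
print('box in bay',R@(box[:2]-bay[:2]),box[2]-bay[2]);print('hinge',tr(bay,(-.105,.07,0)),'mouth',tr(bay,(-.1,0,0)))
for g in [1.9,2.1,2.2,2.3,2.4,2.5]:
    X=tr(bay,(-.105-.135*np.sin(g),.07-.135*np.cos(g),.049)); print(g,np.round(X,3),(w2px(P['wrist'],X)-[280,0])*4,(w2px(P['scene'],X)-[175,165])*6,(w2px(P['side'],X)-[200,150])*6)
pickle.dump((bay,box),open('poses.pkl','wb'))
for th,z in [('geode',.03),('funnel',.03)]:
    f=None
gs=px2w(P['wrist'],(280,318),.03);print('geode w',gs)
E
python3 fit2.py
```

```text
[ 0.7477  0.0054 -0.1056]
[[-0.4, -0.5], [0.5, -0.0], [-0.2, -0.0], [0.0, 0.9]]
[ 0.7475  0.0054 -0.1123]
[[-0.2, -0.4], [0.7, 0.1], [-0.7, -0.0], [-0.5, 0.9], [-0.9, -1.5], [-0.0, 1.5], [-0.3, -1.0], [-0.6, -1.6], [0.5, -1.6]]
[ 0.5676 -0.0269 -0.0731]
[[1.8, 0.5], [-0.9, -1.7], [-0.2, 0.8], [0.8, 0.9], [-0.7, -0.4], [-0.1, -0.3]]
[ 0.5667 -0.0268 -0.071 ]
[[1.0, 0.3], [-1.7, -1.7], [-0.8, 0.8], [0.3, 0.8], [-1.4, -0.4], [-0.8, -0.4], [-0.5, -0.9], [0.2, -0.0], [-1.3, -1.1], [-1.2, 1.2], [0.2, 0.9], [-0.0, -1.6], [0.4, -1.5], [0.9, -1.5], [0.1, -0.7], [0.3, -0.5], [0.3, -0.4]]
box in bay [-0.17602512 -0.05223341] 0.041325371078695675
hinge [np.float64(0.6510233637331294), np.float64(0.08668889188137692), 0] mouth [np.float64(0.6481449227345911), np.float64(0.016569603683207538), 0]
1.9 [0.529 0.144 0.049] [-67.08314163 147.57016861] [661.55067317 312.00384284] [ 63.22219173 176.69880474]
2.1 [0.543 0.167 0.049] [-12.51027418  46.65186792] [673.6169695  354.11406447] [ 54.9140578  150.18083335]
2.2 [0.551 0.178 0.049] [22.19940411 -0.36920775] [675.14998459 375.92604235] [ 54.84114323 136.92528178]
2.3 [0.561 0.187 0.049] [ 61.50758383 -44.17744507] [673.53842375 397.96816965] [ 57.4035913  123.85206687]
2.4 [0.572 0.196 0.049] [105.03437466 -84.09360392] [668.70959117 420.01606048] [ 62.50653547 111.08545561]
2.5 [0.583 0.203 0.049] [ 152.30631506 -119.46895187] [660.62454773 441.83255126] [70.03472584 98.74020234]
geode w [ 0.55639829 -0.23389469  0.03      ]
```

```bash
cat >> h.py <<'E'
BAY=np.array([.7475,.0054,-.110])
def b2w(x,y):
    c,s=np.cos(BAY[2]),np.sin(BAY[2]); return np.round([BAY[0]+c*x-s*y,BAY[1]+s*x+c*y],4)
def w2b(x,y):
    c,s=np.cos(BAY[2]),np.sin(BAY[2]); dx,dy=x-BAY[0],y-BAY[1]; return np.round([c*dx+s*dy,-s*dx+c*dy],4)
E
python3 - <<'E'
from h import *
import pickle
p=pickle.load(open('wrist1.pkl','rb'))
for u in [(227,245),(195,190),(178,275)]: print('yellow',px2w(p,u,.04).round(3))
print('pre',b2w(-.176,-.13),'end',b2w(-.176,-.061))
print('xpre',b2w(-.176-.0425-.03,0),'xend',b2w(-.0425-.0425-.011,0))
print('stack corner',px2w(p,(340,262),.02), w2b(*px2w(p,(340,262),.02)[:2]))
E
```

```text
yellow [ 0.481 -0.104  0.04 ]
yellow [ 0.443 -0.027  0.04 ]
yellow [ 0.411 -0.151  0.04 ]
pre [ 0.5583 -0.1045] end [ 0.5659 -0.0359]
xpre [0.5005 0.0327] xend [0.6521 0.0159]
stack corner [ 0.64269819 -0.14282226  0.02      ] [-0.0879 -0.1588]
```

```bash
python3 -m jog '[[0.004,-0.013,-0.01,0,0,-0.014],[0.004,-0.013,-0.01,0,0,-0.014],[0.004,-0.013,-0.01,0,0,-0.014],[0.004,-0.013,-0.01,0,0,-0.014],[0.004,-0.013,-0.01,0,0,-0.014],[0.004,-0.013,-0.01,0,0,-0.014],[0.004,-0.013,-0.01,0,0,-0.013],[0.005,-0.013,-0.01,0,0,-0.013]]' 0
python3 - <<'E'
from h import *
p=snap('wrist','w2.png')
E
```

```text
t: 1.72
eef_pos: [0.5582, -0.1055, 0.1157]
orientation: [-1.571, 0.0, -1.683]
wrist_force: [-0.5, -0.4, 0.1]
grip_width: 0.503
```

View pics/w2.png

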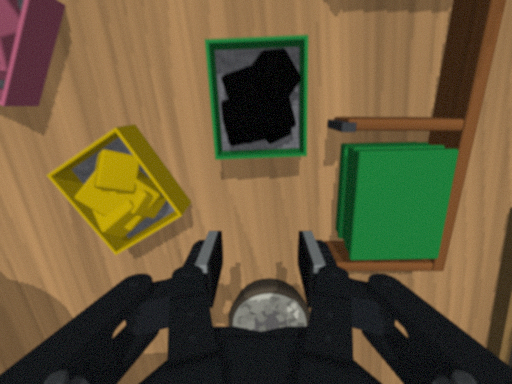

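```bash
python3 -m jog '[[0,0,-0.0125,0,0,0],[0,0,-0.0125,0,0,0],[0,0,-0.0125,0,0,0],[0,0,-0.0125,0,0,0],[0,0,-0.0125,0,0,0],[0,0,-0.0125,0,0,0],[0,0,-0.0125,0,0,0],[0,0,-0.0125,0,0,0]]'
python3 - <<'E'
from h import *
p=snap('wrist','w3.png'); p=snap('side','d3.png')
E
```

```text
t: 2.43
eef_pos: [0.5581, -0.1043, 0.0161]
orientation: [-1.571, 0.0, -1.681]
wrist_force: [-0.1, -0.1, -0.0]
grip_width: 0.501
```

View pics/w3.png

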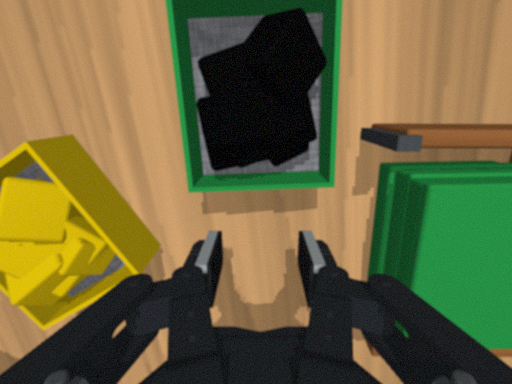

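View pics/d3.png

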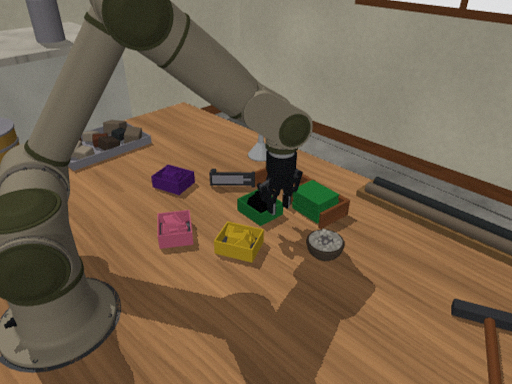

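```bash
python3 -m jog '[[0.0006,0.005,0,0,0,0],[0.0005,0.005,0,0,0,0],[0.0006,0.005,0,0,0,0],[0.0005,0.005,0,0,0,0],[0.0006,0.005,0,0,0,0],[0.0005,0.005,0,0,0,0],[0.0006,0.005,0,0,0,0],[0.0005,0.005,0,0,0,0]]'
python3 -m jog '[[0.0005,0.004,0,0,0,0],[0.0005,0.004,0,0,0,0],[0.0004,0.004,0,0,0,0],[0.0004,0.004,0,0,0,0],[0.0005,0.004,0,0,0,0],[0.0003,0.003,0,0,0,0],[0.0003,0.002,0,0,0,0],[0,0,0,0,0,0]]'
python3 - <<'E'
from h import *
p=snap('wrist','w4.png')
E
```

```text
t: 3.2
eef_pos: [0.5625, -0.0635, 0.017]
orientation: [-1.571, -0.0, -1.681]
wrist_force: [-0.4, 0.6, 0.2]
grip_width: 0.496
t: 3.87
eef_pos: [0.5654, -0.0386, 0.017]
orientation: [-1.571, 0.0, -1.681]
wrist_force: [-1.3, -1.3, 1.0]
grip_width: 0.499
```

View pics/w4.png

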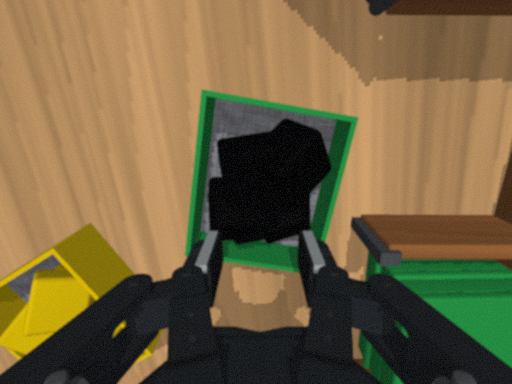

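```bash
python3 - <<'E'
from h import *
p=snap('wrist','w5.png');q=snap('side','d5.png');r=snap('scene','s5.png')
for u in [(204,91),(356,119),(297,271),(188,250)]:
    X=px2w(p,u,.04); print(u,X.round(4),w2b(*X[:2]))
s=robot.sense();print(s['eef_pos'],w2b(*s['eef_pos'][:2]),s['wrist_force'],[w2px(p,s['eef_pos'])])
for n,o in (('s5',(165,150)),('d5',(200,140))):
    a=cv2.imread(f'pics/{n}.png')[o[1]:o[1]+110,o[0]:o[0]+140]; cv2.imwrite(f'pics/{n}z.png',cv2.resize(a,None,fx=5,fy=5,interpolation=cv2.INTER_CUBIC))
E
```

```text
(204, 91) [0.5457 0.0472 0.04  ] [-0.2051  0.0194]
(356, 119) [0.6251 0.0241 0.04  ] [-0.1237  0.0052]
(297, 271) [ 0.5868 -0.067   0.04  ] [-0.1518 -0.0896]
(188, 250) [ 0.5199 -0.0444  0.04  ] [-0.2207 -0.0744]
[ 0.56542786 -0.03886257  0.01688702] [-0.1761 -0.064 ] [ 0.63997633 -0.30353665  0.61130126] [array([259.2291269 , 219.97157098])]
```

View pics/s5z.png

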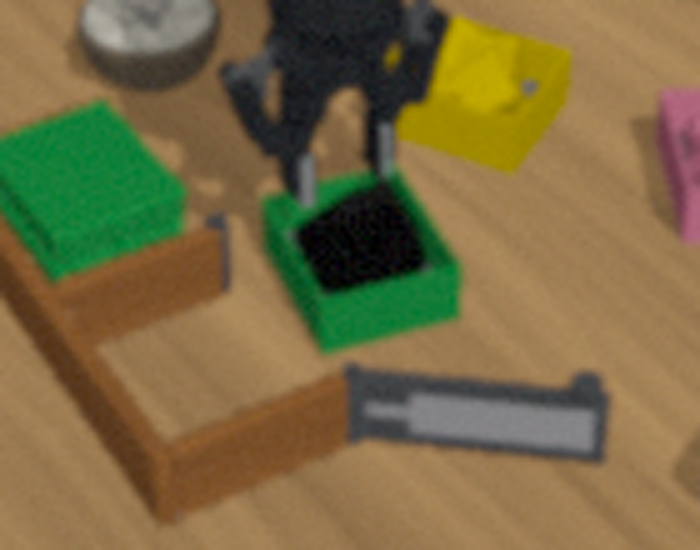

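View pics/d5z.png

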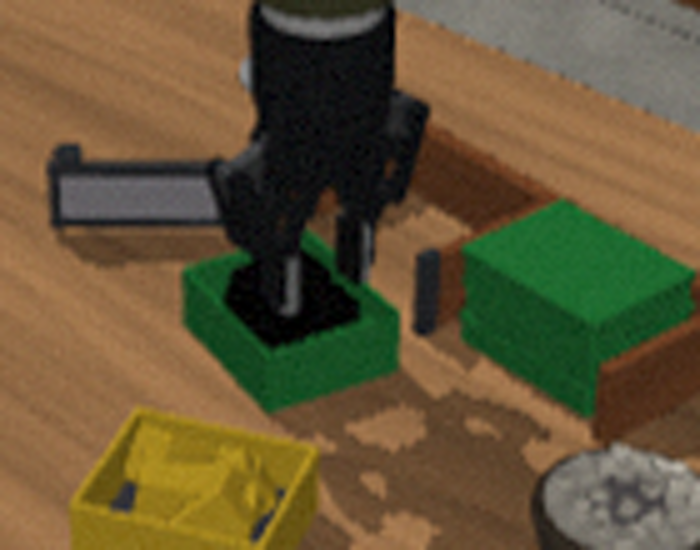

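```bash
python3 - <<'E'
from h import *
from scipy.optimize import least_squares
p=robot.snapshot('wrist');q=robot.snapshot('side');r=robot.snapshot('scene')
for name,o in {'left(-x)':[(p,(214,234)),(q,(258,203)),(r,(242.4,185))],'right(+x)':[(p,(305,234)),(r,(226,190.6)),(q,(272.6,196.5))]}.items():
    f=lambda X:np.concatenate([w2px(c,X)-u for c,u in o])
    s=least_squares(f,[.56,-.04,.03]);print(name,s.x.round(4),f(s.x).round(1))
E
```

```text
left(-x) [ 0.5392 -0.0333  0.0452] [ 0.2  0.5 -2.8 -0.2 -1.1  1.3]
right(+x) [ 0.5929 -0.0393  0.0451] [ 0.   0.5 -0.9  1.9 -2.4 -0.4]
```

```bash
python3 -m jog '[[0,0,0.01,0,0,0],[0,0,0.015,0,0,0],[0,0,0.015,0,0,0],[-0.001,-0.009,0,0,0,0],[-0.0015,-0.014,0,0,0,0],[-0.0015,-0.014,0,0,0,0],[-0.001,-0.009,0,0,0,0],[-0.001,-0.009,0,0,0,0]]'
python3 -m jog '[[0,0,0,0,0,0],[0,0,-0.01,0,0,0],[0,0,-0.01,0,0,0],[0,0,-0.01,0,0,0],[0,0,-0.006,0,0,0],[0,0,0,0,0,0],[0,0,0,0,0,0],[0,0,0,0,0,0]]'
python3 - <<'E'
from h import *
p=snap('wrist','w6.png');q=snap('side','d6.png');r=snap('scene','s6.png')
for n,o in (('s6',(165,130)),('d6',(200,140))):
    a=cv2.imread(f'pics/{n}.png')[o[1]:o[1]+120,o[0]:o[0]+150]; cv2.imwrite(f'pics/{n}z.png',cv2.resize(a,None,fx=5,fy=5,interpolation=cv2.INTER_CUBIC))
E
```

```text
t: 4.88
eef_pos: [0.5587, -0.0956, 0.0562]
orientation: [-1.572, 0.0, -1.682]
wrist_force: [0.5, -0.9, 0.4]
grip_width: 0.497
t: 5.55
eef_pos: [0.5596, -0.0939, 0.0211]
orientation: [-1.57, -0.0, -1.68]
wrist_force: [0.9, -0.4, -0.1]
grip_width: 0.497
```

View pics/w6.png

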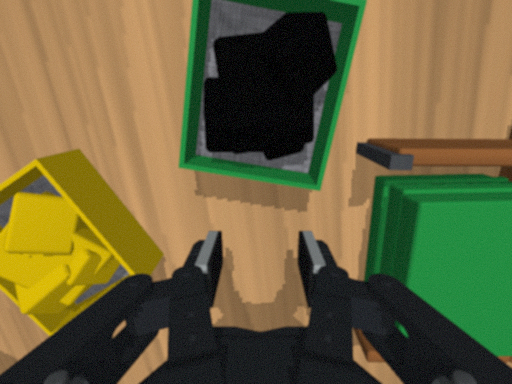

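View pics/s6z.png

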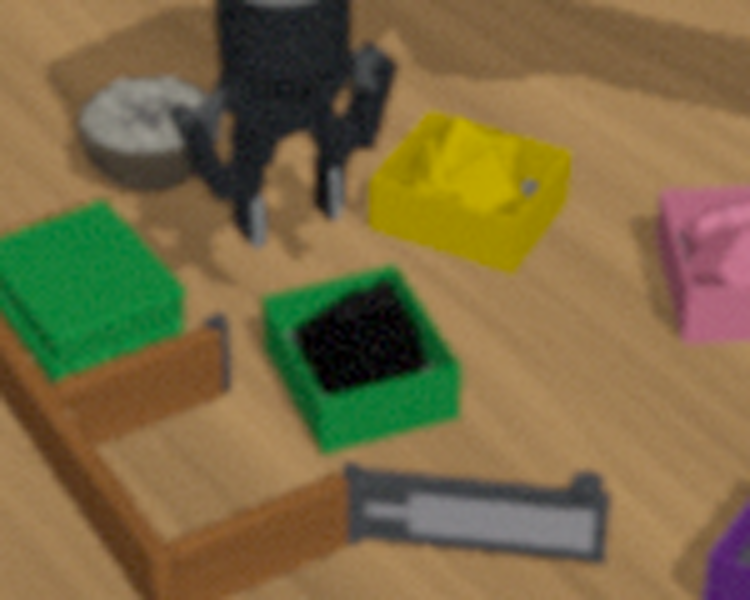

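View pics/d6z.png

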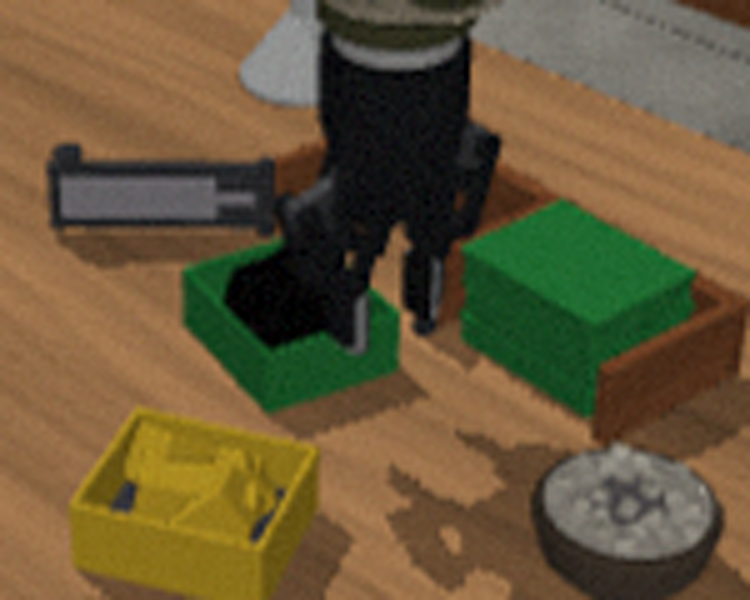

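```bash
python3 -m jog '[[0,0,-0.004,0,0,0],[0,0,-0.004,0,0,0],[0,0,-0.004,0,0,0],[0,0,-0.003,0,0,0],[0,0,0,0,0,0],[0,0,0,0,0,0],[0,0,0,0,0,0],[0,0,0,0,0,0]]'
python3 - <<'E'
from h import *
p=snap('wrist','w7.png');r=snap('scene','s7.png');q=snap('side','d7.png')
for n,o in (('s7',(165,130)),('d7',(200,140))):
    a=cv2.imread(f'pics/{n}.png')[o[1]:o[1]+120,o[0]:o[0]+150]; cv2.imwrite(f'pics/{n}z.png',cv2.resize(a,None,fx=5,fy=5,interpolation=cv2.INTER_CUBIC))
E
```

```text
t: 6.37
eef_pos: [0.5594, -0.0941, 0.0061]
orientation: [-1.57, -0.0, -1.681]
wrist_force: [-0.2, -0.5, -0.5]
grip_width: 0.498
```

View pics/s7z.png

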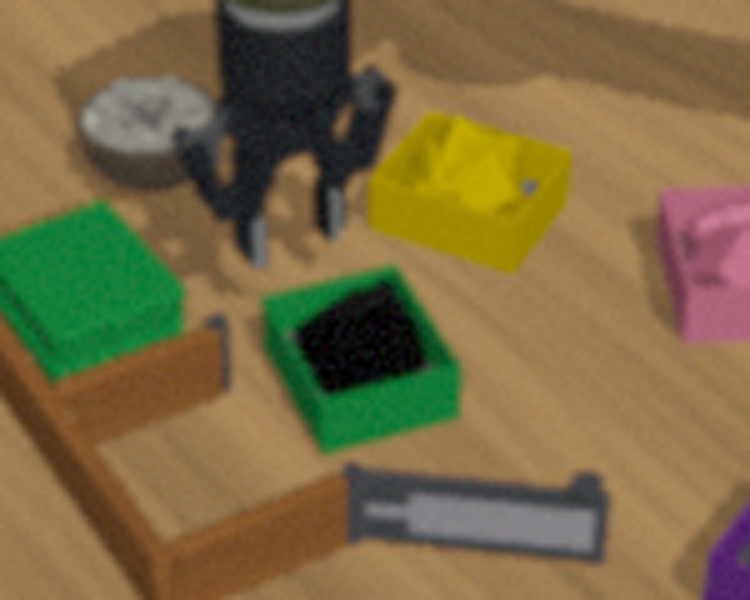

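View pics/d7z.png

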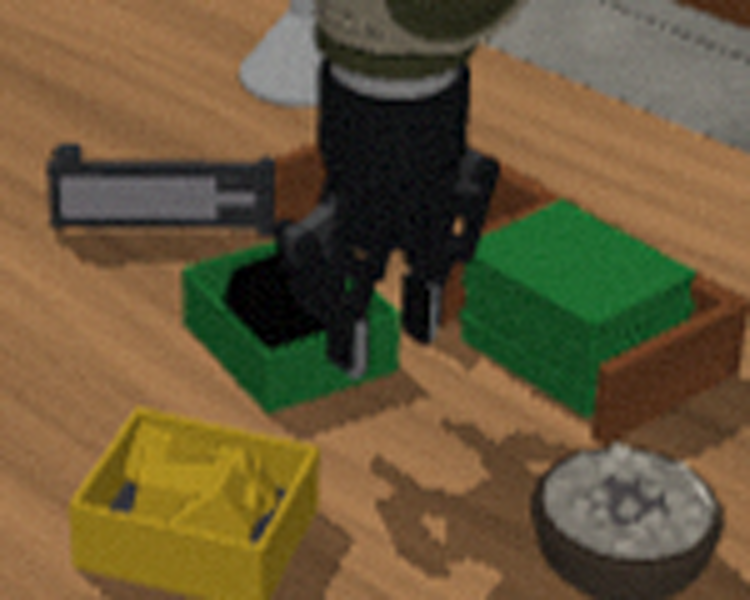

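```bash
python3 - <<'E'
from h import *
from scipy.optimize import least_squares
p=robot.snapshot('wrist');q=robot.snapshot('side');r=robot.snapshot('scene')
for name,o in {'left(-x)':[(p,(216,233)),(q,(271,214.5)),(r,(232,176.5))],'right(+x)':[(p,(303,233)),(r,(216.6,183)),(q,(285,208))]}.items():
    f=lambda X:np.concatenate([w2px(c,X)-u for c,u in o])
    s=least_squares(f,[.56,-.09,.03]);print(name,s.x.round(4),f(s.x).round(1), w2b(*s.x[:2]))
print(robot.sense()['eef_pos'])
E
```

```text
left(-x) [ 0.535  -0.0868  0.037 ] [ 0.1  0.7 -2.7 -0.6 -0.6  2.5] [-0.2011 -0.115 ]
right(+x) [ 0.5857 -0.0933  0.0351] [ 0.2  0.6 -0.3  1.9 -2.3 -0.2] [-0.15   -0.1158]
[ 0.55933159 -0.09403706  0.0059625 ]
```

```bash
python3 -m jog '[[0,0,-0.003,0,0,0],[0,0,-0.003,0,0,0],[0,0,-0.003,0,0,0],[0,0,0,0,0,0],[0,0,0,0,0,0],[0,0,0,0,0,0],[0,0,0,0,0,0],[0,0,0,0,0,0]]'
python3 - <<'E'
from h import *
r=snap('scene','s8.png');q=snap('side','d8.png')
for n,o in (('s8',(165,130)),('d8',(200,140))):
    a=cv2.imread(f'pics/{n}.png')[o[1]:o[1]+120,o[0]:o[0]+150]; cv2.imwrite(f'pics/{n}z.png',cv2.resize(a,None,fx=5,fy=5,interpolation=cv2.INTER_CUBIC))
E
```

```text
t: 7.33
eef_pos: [0.5594, -0.0941, -0.003]
orientation: [-1.571, -0.0, -1.681]
wrist_force: [0.2, 0.1, 0.1]
grip_width: 0.501
```

View pics/s8z.png

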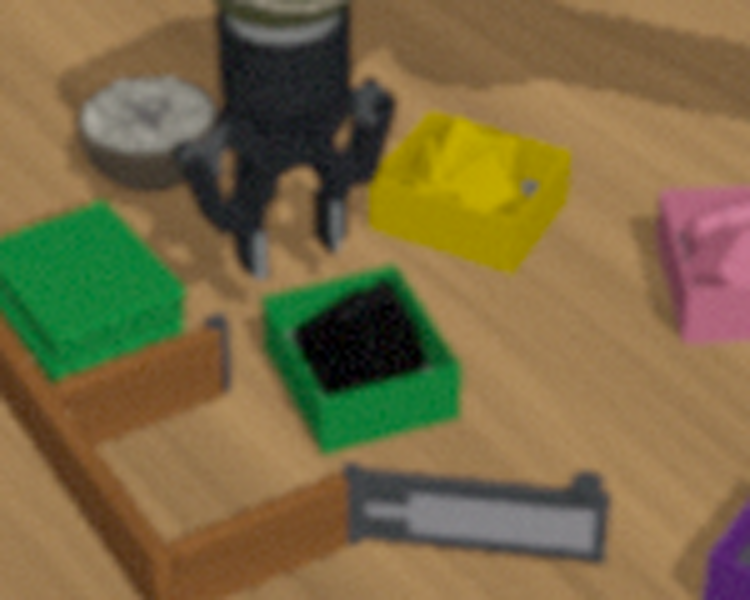

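View pics/d8z.png

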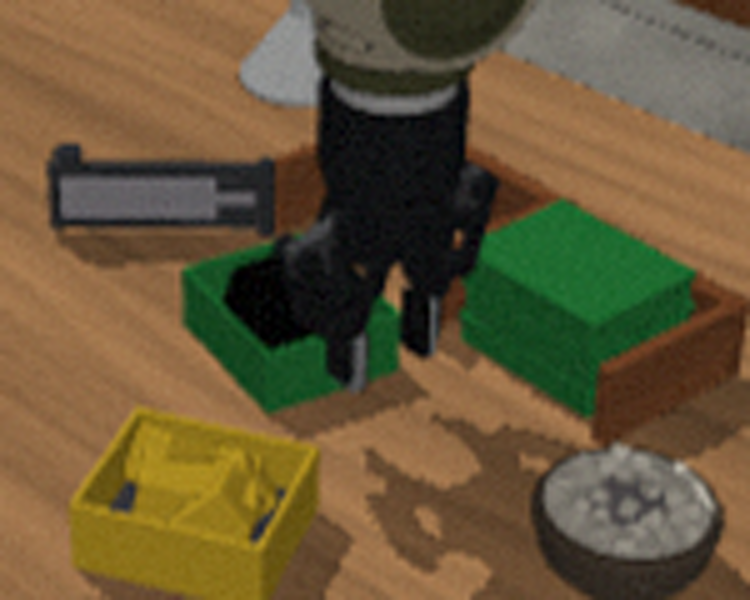

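```bash
python3 -m jog '[[0,0,-0.004,0,0,0],[0,0,-0.004,0,0,0],[0,0,0,0,0,0],[0.0005,0.004,0,0,0,0],[0.0005,0.005,0,0,0,0],[0.0005,0.005,0,0,0,0],[0.0006,0.005,0,0,0,0],[0.0005,0.005,0,0,0,0]]'
python3 -m jog '[[0.0005,0.004,0,0,0,0],[0.0004,0.004,0,0,0,0],[0.0005,0.004,0,0,0,0],[0.0004,0.004,0,0,0,0],[0.0004,0.003,0,0,0,0],[0.0003,0.003,0,0,0,0],[0,0,0,0,0,0],[0,0,0,0,0,0]]'
python3 - <<'E'
from h import *
p=snap('wrist','w9.png');s=robot.sense();print(w2b(*s['eef_pos'][:2]))
E
```

```text
t: 8.1
eef_pos: [0.5622, -0.0696, -0.011]
orientation: [-1.57, -0.0, -1.681]
wrist_force: [0.5, -2.4, -1.8]
grip_width: 0.498
t: 8.77
eef_pos: [0.5642, -0.0476, -0.0112]
orientation: [-1.571, 0.001, -1.681]
wrist_force: [0.4, -1.4, -0.1]
grip_width: 0.506
[-0.1764 -0.0729]
```

View pics/w9.png

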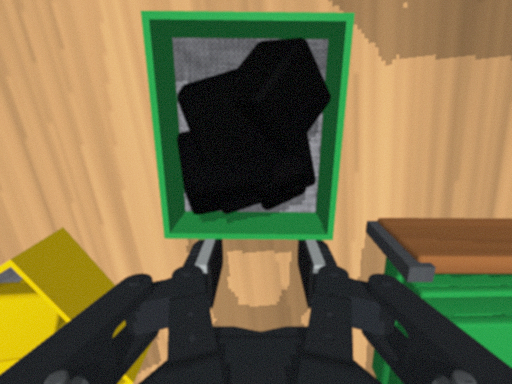

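```bash
python3 - <<'E'
from h import *
p=robot.snapshot('wrist')
for u in [(142,13),(354,13),(333,238),(166,238),]: print(w2b(*px2w(p,u,.04)[:2]))
for u in [(367,221),(381,217)]: print('div',w2b(*px2w(p,u,.05)[:2]))
s=robot.sense();print(s['wrist_force'])
E
```

```text
[-0.223   0.0383]
[-0.1385  0.0383]
[-0.139  -0.0608]
[-0.2234 -0.0609]
div [-0.1271 -0.0472]
div [-0.121  -0.0452]
[0.42428909 0.56160272 0.12777723]
```

```bash
python3 - <<'E'
from h import *
p=robot.snapshot('wrist')
for u,z in [((367,221),0.),((381,217),0),((408,277),.05),((432,263),.05)]: print('div',w2b(*px2w(p,u,z)[:2]))
E
```

```text
div [-0.1061 -0.069 ]
div [-0.0973 -0.0662]
div [-0.1036 -0.0769]
div [-0.0934 -0.0691]
```

```bash
python3 -m jog '[[0.0003,0.003,0,0,0,0],[0.0004,0.003,0,0,0,0],[0.0003,0.003,0,0,0,0],[0.0001,0.0015,0,0,0,0],[0,0,0,0,0,0],[-0.0005,-0.005,0,0,0,0],[-0.001,-0.01,0,0,0,0],[0,-0.003,0.02,0,0,0]]'
python3 -m jog '[[0,0,0.04,0,0,0],[0,0,0.04,0,0,0],[0,0,0.03,0,0,0],[-0.01,0.01,0,0,0,0.11],[-0.01,0.01,0,0,0,0.11],[-0.01,0.01,0,0,0,0.11],[-0.01,0.01,0,0,0,0.11],[-0.01,0.01,0,0,0,0.11]]'
python3 - <<'E'
from h import *
s=robot.sense();print(w2b(*s['eef_pos'][:2]),s['joint_pos'])
E
```

```text
t: 9.58
eef_pos: [0.5619, -0.0564, 0.0062]
orientation: [-1.577, 0.001, -1.681]
wrist_force: [0.1, -0.7, -1.0]
grip_width: 0.501
t: 10.25
eef_pos: [0.5135, -0.0058, 0.119]
orientation: [-1.571, 0.0, -1.126]
wrist_force: [0.7, 0.5, -1.1]
grip_width: 0.499
[-0.2314 -0.0369] [-2.39933296e-01  3.63464916e-01  1.64225624e+00  1.46633272e-04
  1.13574341e+00 -6.84739019e-01]
```

```bash
python3 -m jog '[[-0.003,0.005,0,0,0,0.12],[-0.003,0.005,0,0,0,0.12],[-0.003,0.005,0,0,0,0.12],[-0.003,0.005,0,0,0,0.12],[-0.003,0.005,0,0,0,0.12],[-0.003,0.005,0,0,0,0.12],[-0.003,0.005,0,0,0,0.12],[-0.002,0.004,0,0,0,0.12]]'
python3 -m jog '[[0,0,0,0,0,0.056],[0,0,-0.01,0,0,0],[0,0,-0.01,0,0,0],[0,0,0,0,0,0],[0,0,0,0,0,0],[0,0,0,0,0,0],[0,0,0,0,0,0],[0,0,0,0,0,0]]'
python3 - <<'E'
from h import *
p=snap('wrist','w10.png');s=robot.sense();print(w2b(*s['eef_pos'][:2]))
p=snap('scene','s10.png')
E
```

```text
t: 10.92
eef_pos: [0.4908, 0.0331, 0.119]
orientation: [-1.571, -0.0, -0.165]
wrist_force: [0.2, -0.8, -0.1]
grip_width: 0.498
t: 11.58
eef_pos: [0.4912, 0.0334, 0.0992]
orientation: [-1.571, -0.001, -0.115]
wrist_force: [0.1, -1.0, 0.9]
grip_width: 0.497
[-0.2579 -0.0003]
```

View pics/w10.png

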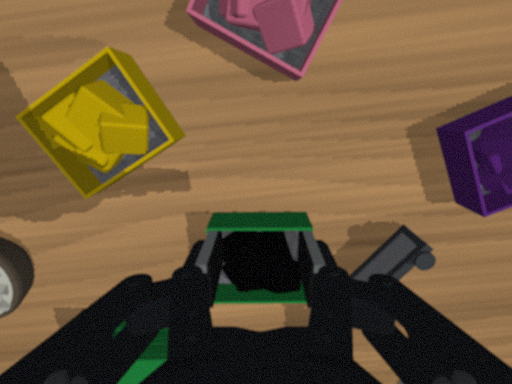

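View pics/s10.png

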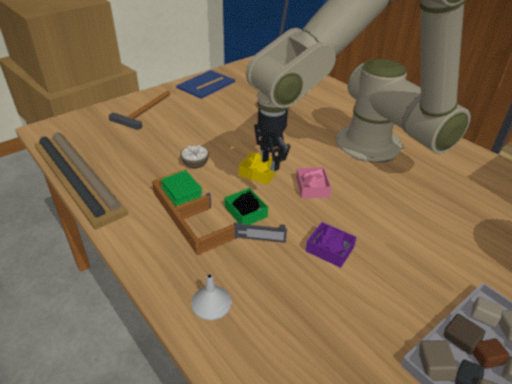

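```bash
python3 - <<'E'
from h import *
p=robot.snapshot('wrist')
for u,z in [((209,230),.04),((213,213),0.),((310,213),0.),((312,230),.04),((216,302),.04),((306,302),.04)]: print(w2b(*px2w(p,u,z)[:2]))
q=cv2.imread('pics/s10.png')[170:260,200:300]; cv2.imwrite('pics/s10z.png',cv2.resize(q,None,fx=6,fy=6,interpolation=cv2.INTER_CUBIC))
E
```

```text
[-0.2217 -0.0479]
[-0.2228 -0.0506]
[-0.2223  0.0537]
[-0.2213  0.0488]
[-0.1407 -0.0455]
[-0.1404  0.0468]
```

View pics/s10z.png

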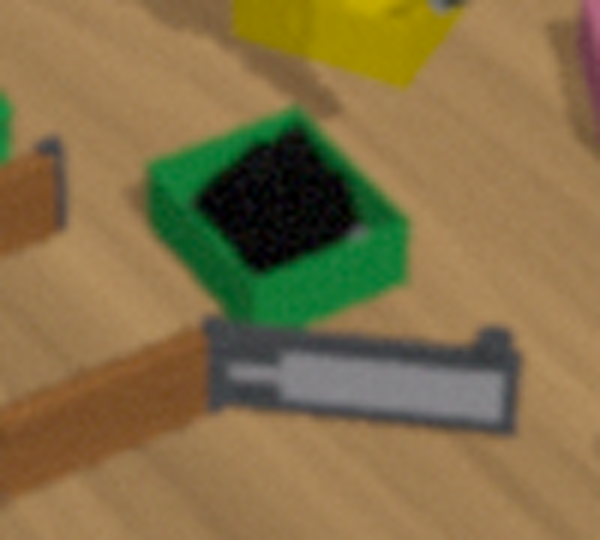

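```bash
python3 -m jog '[[0,0,-0.02,0,0,0],[0,0,-0.02,0,0,0],[0,0,-0.02,0,0,0],[0,0,-0.02,0,0,0],[0,0,-0.015,0,0,0],[0,0,-0.01,0,0,0],[0,0,-0.005,0,0,0],[0,0,0,0,0,0]]'
python3 -m jog '[[0.004,-0.0004,0,0,0,0],[0.005,-0.0006,0,0,0,0],[0.005,-0.0005,0,0,0,0],[0.005,-0.0006,0,0,0,0],[0.006,-0.0006,0,0,0,0],[0.006,-0.0007,0,0,0,0],[0.006,-0.0006,0,0,0,0],[0.006,-0.0007,0,0,0,0]]'
python3 -m jog '[[0.006,-0.0007,0,0,0,0],[0.006,-0.0006,0,0,0,0],[0.006,-0.0007,0,0,0,0],[0.006,-0.0006,0,0,0,0],[0.006,-0.0007,0,0,0,0],[0.006,-0.0006,0,0,0,0],[0.006,-0.0007,0,0,0,0],[0.004,-0.0005,0,0,0,0]]'
python3 - <<'E'
from h import *
p=snap('wrist','w11.png');s=robot.sense();print(w2b(*s['eef_pos'][:2]))
p=snap('scene','s11.png')
q=cv2.imread('pics/s11.png')[150:260,170:300]; cv2.imwrite('pics/s11z.png',cv2.resize(q,None,fx=6,fy=6,interpolation=cv2.INTER_CUBIC))
E
```

```text
t: 12.4
eef_pos: [0.4907, 0.0336, -0.0116]
orientation: [-1.571, 0.001, -0.115]
wrist_force: [0.7, -0.5, -0.2]
grip_width: 0.498
t: 13.07
eef_pos: [0.5338, 0.0289, -0.0111]
orientation: [-1.571, 0.002, -0.115]
wrist_force: [-5.7, 0.8, 5.1]
grip_width: 0.504
t: 13.73
eef_pos: [0.5802, 0.0237, -0.0111]
orientation: [-1.571, 0.001, -0.115]
wrist_force: [-5.8, 1.2, 3.5]
grip_width: 0.501
[-0.1676 -0.0003]
```

View pics/w11.png

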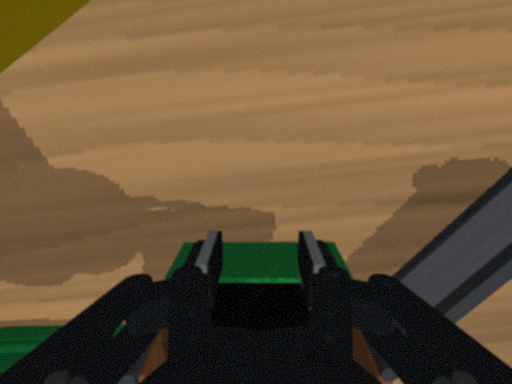

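View pics/s11z.png

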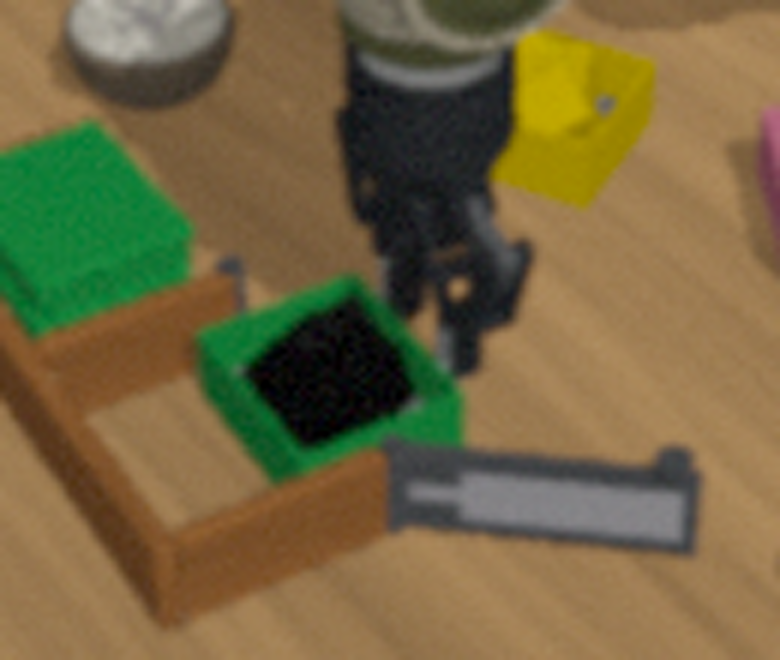

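```bash
python3 -m jog '[[0.006,-0.0007,0,0,0,0],[0.006,-0.0006,0,0,0,0],[0.006,-0.0007,0,0,0,0],[0.006,-0.0006,0,0,0,0],[0.006,-0.0007,0,0,0,0],[0.006,-0.0006,0,0,0,0],[0.006,-0.0007,0,0,0,0],[0.006,-0.0007,0,0,0,0]]'
python3 -m jog '[[0.004,-0.0004,0,0,0,0],[0.004,-0.0004,0,0,0,0],[0.003,-0.0003,0,0,0,0],[0.003,-0.0003,0,0,0,0],[0.002,-0.0002,0,0,0,0],[0.002,-0.0002,0,0,0,0],[0.001,-0.0001,0,0,0,0],[0,0,0,0,0,0]]'
python3 - <<'E'
from h import *
p=snap('wrist','w12.png');s=robot.sense();print(w2b(*s['eef_pos'][:2]),s['wrist_force'])
p=snap('scene','s12.png')
q=cv2.imread('pics/s12.png')[150:260,170:300]; cv2.imwrite('pics/s12z.png',cv2.resize(q,None,fx=6,fy=6,interpolation=cv2.INTER_CUBIC))
E
```

```text
t: 14.5
eef_pos: [0.6286, 0.0183, -0.0113]
orientation: [-1.571, 0.0, -0.115]
wrist_force: [-1.4, 0.2, -1.8]
grip_width: 0.5
t: 15.17
eef_pos: [0.6473, 0.0165, -0.011]
orientation: [-1.571, -0.001, -0.115]
wrist_force: [-0.9, 0.2, -0.4]
grip_width: 0.498
[-0.1008 -0.    ] [-0.150549    0.00219266 -0.49954218]
```

View pics/s12z.png

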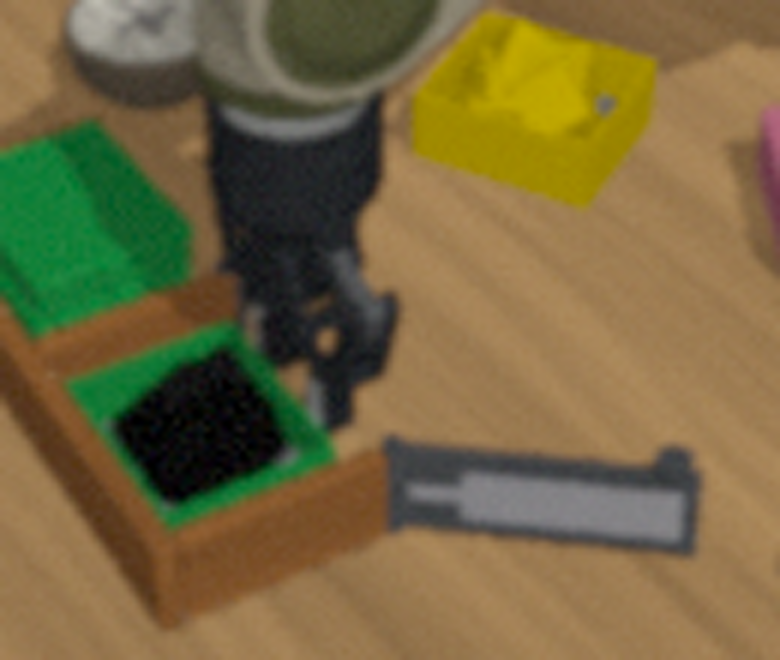

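Nearly against the back board; creep on until the force rises.

```bash
python3 -m jog '[[0.001,-0.0001,0,0,0,0],[0.001,-0.0001,0,0,0,0],[0.001,-0.0001,0,0,0,0],[0.001,-0.0001,0,0,0,0],[0,0,0,0,0,0],[0,0,0,0,0,0],[0,0,0,0,0,0],[0,0,0,0,0,0]]'
python3 -m jog '[[0.001,-0.0001,0,0,0,0],[0.001,-0.0001,0,0,0,0],[0.001,-0.0001,0,0,0,0],[0,0,0,0,0,0],[0,0,0,0,0,0],[0,0,0,0,0,0],[0,0,0,0,0,0],[0,0,0,0,0,0]]'
```

```text
t: 15.93
eef_pos: [0.6512, 0.0161, -0.011]
orientation: [-1.571, -0.001, -0.115]
wrist_force: [-1.7, 0.8, 1.9]
grip_width: 0.501
t: 16.6
eef_pos: [0.6512, 0.0161, -0.0111]
orientation: [-1.571, 0.007, -0.114]
wrist_force: [-19.8, 1.0, 12.7]
grip_width: 0.501
```

```bash
python3 -m jog '[[-0.003,0.0003,0,0,0,0],[-0.006,0.0006,0,0,0,0],[-0.008,0.0008,0,0,0,0],[-0.01,0.001,0,0,0,0],[-0.012,0.0012,0.01,0,0,0],[-0.02,0.002,0.03,0,0,0],[-0.03,0.003,0.04,0,0,0],[-0.03,0.003,0.04,0,0,0]]'
python3 -m jog '[[-0.02,0,0.02,0,0,0],[-0.02,0,0,0,0,0],[0,0,0,0,0,0],[0,0,0,0,0,0],[0,0,0,0,0,0],[0,0,0,0,0,0],[0,0,0,0,0,0],[0,0,0,0,0,0]]' 1
python3 - <<'E'
from h import *
import pickle
for n,o in (('scene',(165,150)),('side',(210,140))):
    p=snap(n,n+'13.png'); pickle.dump(p,open(n+'13.pkl','wb'))
    q=cv2.imread(f'pics/{n}13.png')[o[1]:o[1]+110,o[0]:o[0]+130]; cv2.imwrite(f'pics/{n}13z.png',cv2.resize(q,None,fx=6,fy=6,interpolation=cv2.INTER_CUBIC))
snap('wrist','w13.png')
E
```

```text
t: 17.27
eef_pos: [0.544, 0.0267, 0.0961]
orientation: [-1.571, -0.0, -0.115]
wrist_force: [0.5, -0.6, 1.0]
grip_width: 0.497
t: 17.93
eef_pos: [0.5054, 0.0266, 0.1149]
orientation: [-1.571, 0.001, -0.115]
wrist_force: [0.9, -0.6, 0.8]
grip_width: 0.004
```

View pics/scene13z.png

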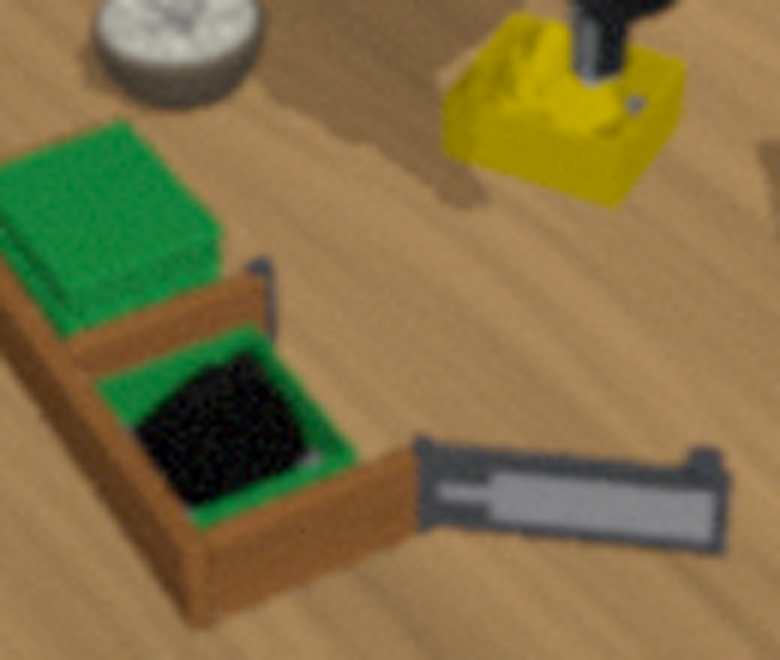

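View pics/side13z.png

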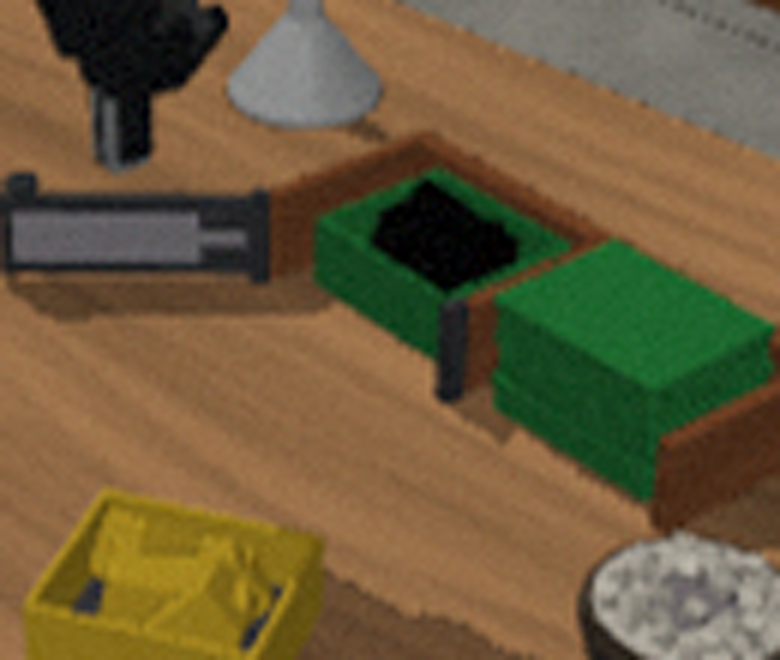

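View pics/w13.png

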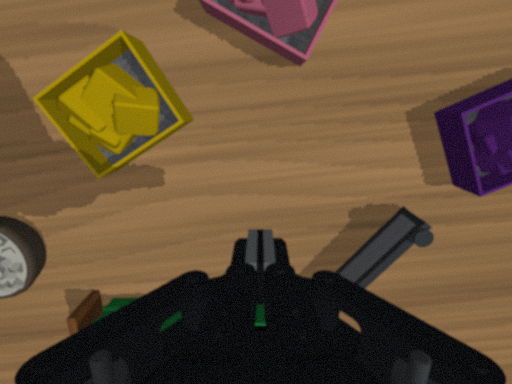

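```bash
python3 - <<'E'
from h import *
from scipy.optimize import least_squares
p=robot.snapshot('wrist');q=robot.snapshot('side');r=robot.snapshot('scene')
o=[(p,(260,231)),(q,(230.8,167.5)),(r,(264,163))]
f=lambda X:np.concatenate([w2px(c,X)-u for c,u in o]); s=least_squares(f,[.5,.03,.1]);print(s.x.round(4),f(s.x).round(1),robot.sense()['eef_pos'])
# gate free edge in wrist, side
for u,z in [((403,208),.049),((425,236),.059)]:
    X=px2w(p,u,z);b=w2b(*X[:2]);print(u,X.round(3),b,np.arctan2(-(b[0]+.105),-(b[1]-.07)))
for n,c in (('scene',r),('side',q)):
    for d in robot.spot_in(c,'gate_free_edge')[:1]:
        b=w2b(*px2w(c,d['xy'],.027)[:2]);print(n,d['xy'],d['score'],b,np.arctan2(-(b[0]+.105),-(b[1]-.07)))
prev=None
for g in [2.25,2.0,1.75,1.5,1.25,1.0,.75,.5,.25,.1,0,-.05]:
    d=np.array([-np.sin(g),-np.cos(g)]);nn=np.array([-np.cos(g),np.sin(g)])
    C=np.array([-.105,.07])+.11*d+nn*(.003+abs(nn[0])*.011+abs(nn[1])*.0145)
    w=b2w(*C);print(g,C.round(3),w,None if prev is None else (w-prev).round(4));prev=w
E
```

```text
[0.5014 0.0272 0.1435] [-0.5  0.8 -1.7  1.1  1.9  0.8] [0.50514249 0.02669952 0.11537406]
(403, 208) [0.537 0.159 0.049] [-0.2256  0.1295] 2.0291230681520904
(425, 236) [0.564 0.175 0.059] [-0.2014  0.1487] 2.255451602800326
scene [261.3, 233.4] 0.84 [-0.1572  0.114 ] 2.271160950223689
side [229.1, 176.9] 0.58 [-0.1591  0.1228] 2.3440341915849734
2.25 [-0.177  0.156] [0.5884 0.1795] None
2.0 [-0.196  0.135] [0.5671 0.1608] [-0.0213 -0.0187]
1.75 [-0.21   0.109] [0.5509 0.1363] [-0.0162 -0.0245]
1.5 [-0.216  0.08 ] [0.5416 0.109 ] [-0.0093 -0.0273]
1.25 [-0.216  0.055] [0.539  0.0833] [-0.0026 -0.0257]
1.0 [-0.209  0.028] [0.5429 0.0565] [ 0.0039 -0.0268]
0.75 [-0.195  0.004] [0.5538 0.0306] [ 0.0109 -0.0259]
0.5 [-0.175 -0.017] [0.5717 0.0076] [ 0.0179 -0.023 ]
0.25 [-0.149 -0.032] [ 0.5959 -0.0104] [ 0.0242 -0.018 ]
0.1 [-0.131 -0.038] [ 0.6128 -0.0179] [ 0.0169 -0.0075]
0 [-0.119 -0.04 ] [ 0.6248 -0.0213] [ 0.012  -0.0034]
-0.05 [-0.114 -0.041] [ 0.6295 -0.0224] [ 0.0047 -0.0011]
```

```bash
python3 -m jog '[[0.0125,0.0214,0,0,0,0],[0.0125,0.0214,0,0,0,0],[0.0125,0.0214,0,0,0,0],[0.0125,0.0214,0,0,0,0],[0.0125,0.0214,0,0,0,0],[0.0125,0.0214,0,0,0,0],[0.0125,0.0214,0,0,0,0],[0.0125,0.0214,0,0,0,0]]'
python3 - <<'E'
from h import *
snap('scene','s14.png');snap('wrist','w14.png')
E
```

```text
t: 19.0
eef_pos: [0.6055, 0.199, 0.1154]
orientation: [-1.571, 0.0, -0.115]
wrist_force: [-0.0, -0.7, -0.3]
grip_width: -0.003
```

View pics/w14.png

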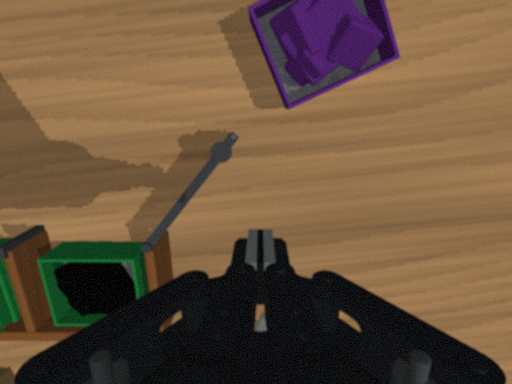

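View pics/s14.png

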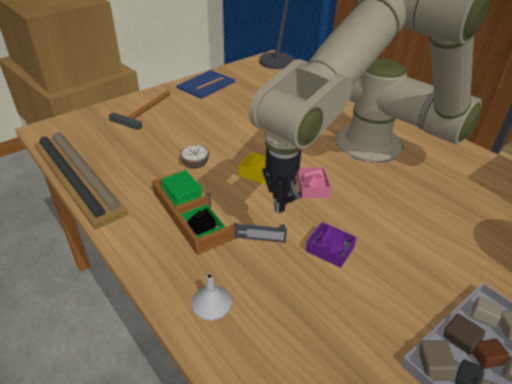

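```bash
python3 -m jog '[[0,0,-0.02,0,0,0],[0,0,-0.02,0,0,0],[0,0,-0.02,0,0,0],[0,0,-0.02,0,0,0],[0,0,-0.02,0,0,0],[0,0,-0.015,0,0,0],[0,0,-0.006,0,0,0],[0,0,0,0,0,0]]'
python3 - <<'E'
from h import *
snap('wrist','w15.png')
E
```

```text
t: 19.77
eef_pos: [0.6042, 0.1973, -0.0068]
orientation: [-1.572, 0.003, -0.115]
wrist_force: [-0.2, 0.4, 0.2]
grip_width: 0.001
```

View pics/w15.png

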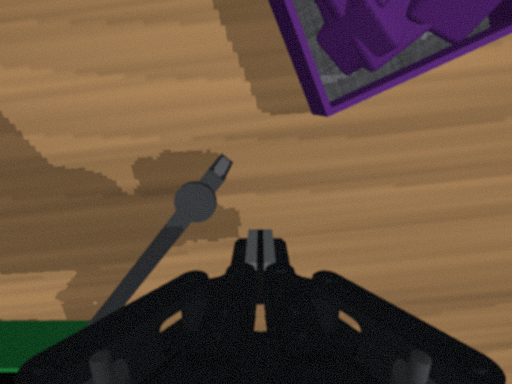

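```bash
python3 -m jog '[[-0.008,-0.009,0,0,0,0],[-0.008,-0.0085,0,0,0,0],[-0.0105,-0.0095,0,0,0,0],[-0.0105,-0.0095,0,0,0,0],[-0.008,-0.0125,0,0,0,0],[-0.008,-0.012,0,0,0,0],[-0.005,-0.0135,0,0,0,0],[-0.0045,-0.0135,0,0,0,0]]'
python3 - <<'E'
from h import *
snap('wrist','w16.png');snap('scene','s16.png')
E
```

```text
t: 20.48
eef_pos: [0.5434, 0.1094, -0.0039]
orientation: [-1.57, -0.003, -0.115]
wrist_force: [1.2, 2.1, 0.2]
grip_width: -0.0
```

View pics/w16.png

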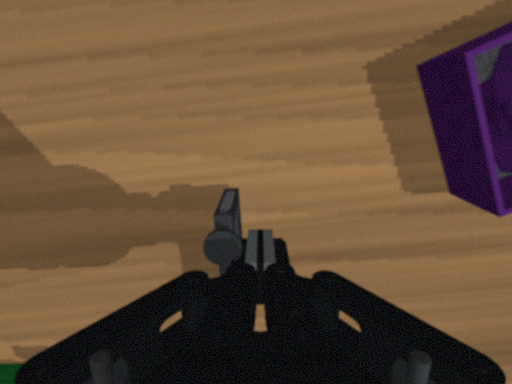

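View pics/s16.png

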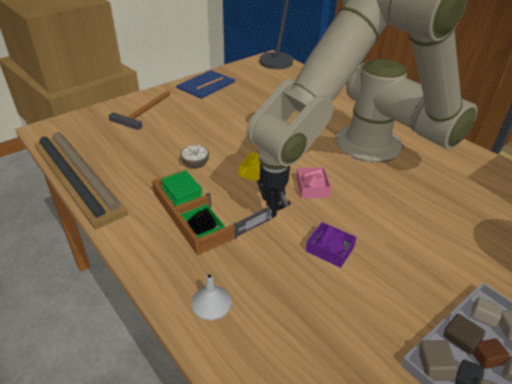

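```bash
python3 -m jog '[[-0.002,-0.0125,0,0,0,0],[-0.001,-0.0125,0,0,0,0],[0.001,-0.0135,0,0,0,0],[0.003,-0.0135,0,0,0,0],[0.0045,-0.013,0,0,0,0],[0.0065,-0.013,0,0,0,0],[0.008,-0.012,0,0,0,0],[0.010,-0.011,0,0,0,0]]'
python3 - <<'E'
from h import *
snap('wrist','w17.png');snap('scene','s17.png')
E
```

```text
t: 21.25
eef_pos: [0.5732, 0.0075, -0.0056]
orientation: [-1.571, 0.001, -0.115]
wrist_force: [-1.2, 2.2, -0.2]
grip_width: 0.001
```

View pics/w17.png

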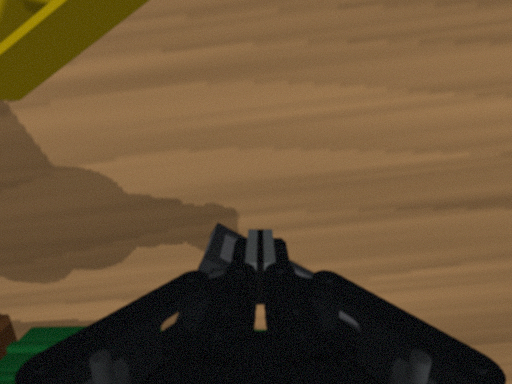

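View pics/s17.png

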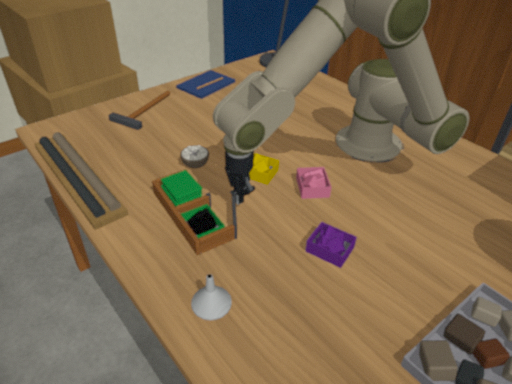

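```bash
python3 -m jog '[[0.008,-0.0065,0,0,0,0],[0.008,-0.006,0,0,0,0],[0.008,-0.0055,0,0,0,0],[0.008,-0.004,0,0,0,0],[0.008,-0.0035,0,0,0,0],[0.005,-0.0015,0,0,0,0],[0.004,-0.001,0,0,0,0],[0,0,0,0,0,0]]'
python3 -m jog '[[0.001,0,0,0,0,0],[0.001,0,0,0,0,0],[0.001,0,0,0,0,0],[0.001,0,0,0,0,0],[0,0,0,0,0,0],[0,0,0,0,0,0],[0,0,0,0,0,0],[0,0,0,0,0,0]]'
python3 - <<'E'
from h import *
p=snap('scene','s18.png');q=snap('side','d18.png')
for n,o in (('s18',(165,150)),('d18',(210,140))):
    q=cv2.imread(f'pics/{n}.png')[o[1]:o[1]+110,o[0]:o[0]+130]; cv2.imwrite(f'pics/{n}z.png',cv2.resize(q,None,fx=6,fy=6,interpolation=cv2.INTER_CUBIC))
E
```

```text
t: 22.02
eef_pos: [0.622, -0.0191, -0.0057]
orientation: [-1.571, -0.0, -0.115]
wrist_force: [0.1, -0.3, 0.2]
grip_width: 0.005
t: 22.68
eef_pos: [0.6241, -0.0191, -0.0056]
orientation: [-1.571, 0.004, -0.114]
wrist_force: [-8.9, -1.6, 4.7]
grip_width: 0.0
```

View pics/s18z.png

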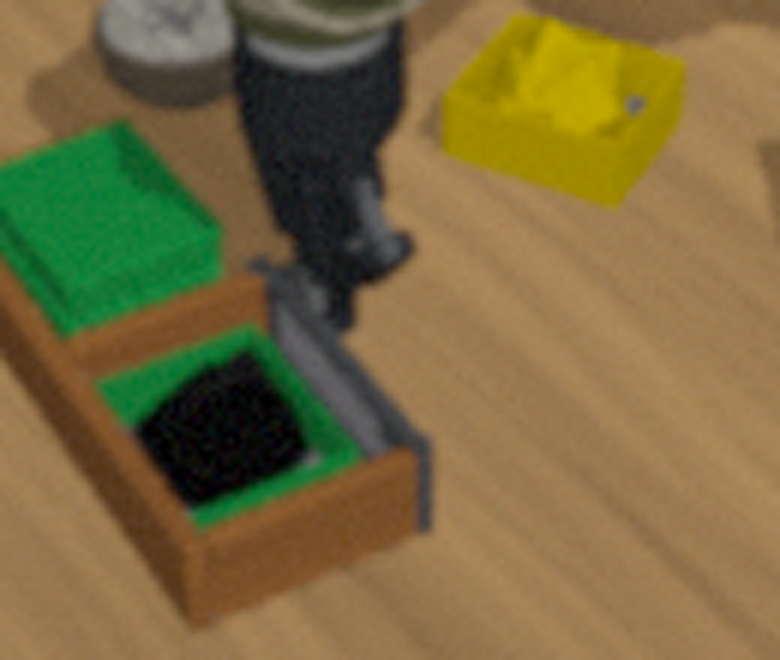

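View pics/d18z.png

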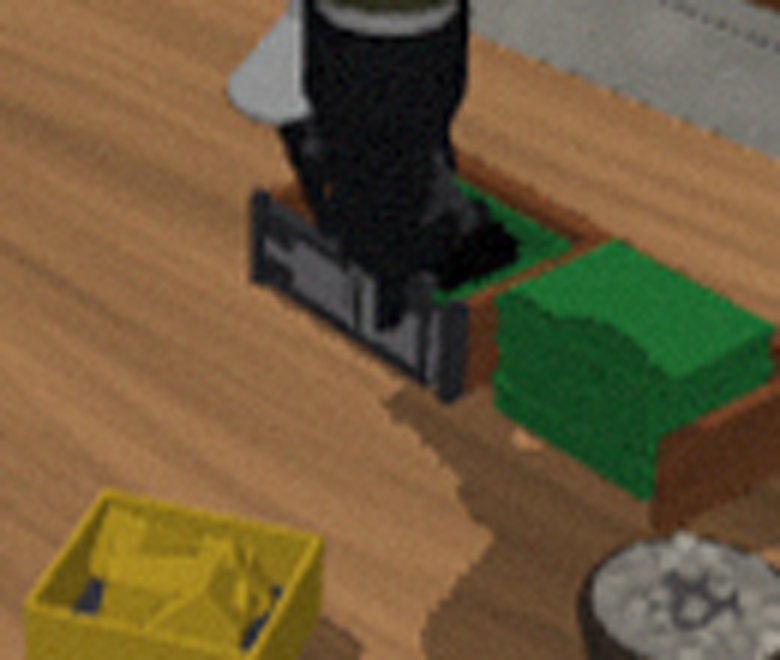

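Force rose to 9 N and the gate looks shut against its stop. A little more press to be sure, then back off and look.

```bash
python3 -m jog '[[0.001,0,0,0,0,0],[0.001,0,0,0,0,0],[0,0,0,0,0,0],[0,0,0,0,0,0],[0,0,0,0,0,0],[0,0,0,0,0,0],[0,0,0,0,0,0],[0,0,0,0,0,0]]'
python3 -m jog '[[-0.002,0,0,0,0,0],[-0.004,0.0004,0,0,0,0],[-0.008,0.0008,0,0,0,0],[-0.015,0.0015,0,0,0,0],[-0.015,0.0015,0.015,0,0,0],[-0.015,0.0015,0.03,0,0,0],[-0.015,0.0015,0.035,0,0,0],[-0.015,0.0015,0.035,0,0,0]]'
python3 -m jog '[[-0.02,-0.01,0.02,0,0,0],[-0.02,0,0.02,0,0,0],[-0.02,0,0,0,0,0],[0,0,0,0,0,0],[0,0,0,0,0,0],[0,0,0,0,0,0],[0,0,0,0,0,0],[0,0,0,0,0,0]]'
python3 - <<'E'
from h import *
for n,o in (('scene',(165,150)),('side',(210,140))):
    p=snap(n,n+'19.png')
    q=cv2.imread(f'pics/{n}19.png')[o[1]:o[1]+110,o[0]:o[0]+130]; cv2.imwrite(f'pics/{n}19z.png',cv2.resize(q,None,fx=6,fy=6,interpolation=cv2.INTER_CUBIC))
    # expected overlays
    for nm,b,z in [('gate shut end top',(-.105,-.065),.049),('box back L',(0,.05),.04),('box back R',(0,-.05),.04),('box front L',(-.085,.05),.04),('box front R',(-.085,-.05),.04)]:
        w=b2w(*b); print(n,nm,((w2px(p,[w[0],w[1],z])-o)*6).round())
E
```

```text
t: 23.45
eef_pos: [0.624, -0.019, -0.0056]
orientation: [-1.572, 0.009, -0.114]
wrist_force: [-19.7, -2.2, 11.3]
grip_width: 0.001
t: 24.12
eef_pos: [0.5376, -0.0102, 0.1106]
orientation: [-1.571, 0.0, -0.115]
wrist_force: [-0.1, 0.3, 0.4]
grip_width: 0.001
t: 24.78
eef_pos: [0.479, -0.0204, 0.149]
orientation: [-1.571, 0.001, -0.115]
wrist_force: [-0.3, 0.3, -0.1]
grip_width: -0.001
scene gate shut end top [275. 276.]
scene box back L [186. 525.]
scene box back R [ 85. 388.]
scene box front L [360. 452.]
scene box front R [253. 323.]
side gate shut end top [436. 302.]
side box back L [437. 160.]
side box back R [570. 235.]
side box front L [314. 210.]
side box front R [445. 291.]
```

View pics/scene19z.png

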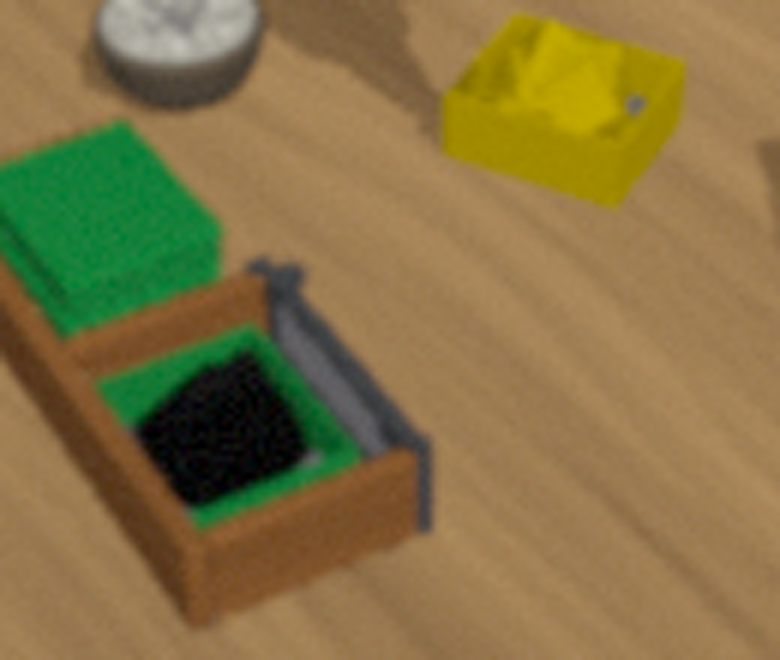

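View pics/side19z.png

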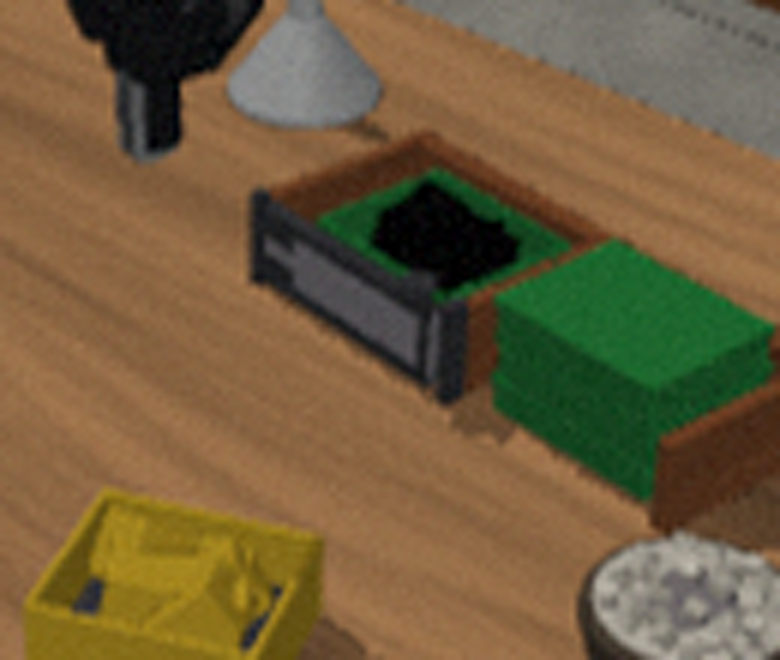

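```bash
python3 -c "
from station import robot
s=robot.sense();print(s['t'],s['wrist_force'].__repr__())
print(robot.finish_job())"
```

```text
24.8833 array([-0.07034553, -0.38754163, -0.86574276])
the job is handed in; nothing more can be done
None
```

I pushed the coal box into the gated bay until it sat flat against the back board, then pushed the gate shut against its stop. The job was handed in at 24.9 s; no verdict was reported.

- **Box against the back board:** the wrist force rose to about 20 N with no further motion. In the final scene view, the box's front corners lie within about 2 px of where a box flat against the board should appear.
- **Gate shut:** the wrist force again rose to about 20 N with no further motion. In the last pictures the gate lies across the mouth against the post.
- **Other things:** in the last pictures I saw no sign of the stack, geode, funnel or look-alikes having moved, though I judged that by eye. The arm was clear of everything.

**What disagreed:** the fingertips stood about 28 mm higher than the reported TCP position, so my first sideways push passed over the box's rim. It dragged the box about 20 mm and turned it slightly. I withdrew, lowered the tool by the measured offset and pushed again, which straightened the box. In no picture did the box look lifted or tipped, but I did not measure its height or tilt during that first push.

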